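# Close two pipe clamps over a copper reducing line

### The job

Lay the copper line in the two open pipe clamps on the board, its thick part in the green clamp and its thin part in the blue one, sticking out about equally far beyond both clamps. Then close each clamp over its studs with its own top half, groove down on the tube, and its own steel cover plate on top, all fully seated, so that the nuts can go on later. Leave the spanner, the tube cutter and the dish of nuts where they are.

Things in the scene. Friction and masses are not known exactly. Their poses are not given: they have to be found in the camera images.
- line_mid (a point): Straight copper line, 200 mm long: 28 mm thick over 120 mm, a 14 mm taper, then 15 mm thick over 66 mm. The point is the middle of its length on its axis (thick part, 20 mm from the taper, near the centre of mass: grip here); x runs along the axis to the thin end. y and z turn as it rolls. It lies level on the bench on its thick part, axis 14 mm up. 120 g. It may roll.
- clamp28_axis (a point): Open clamp: green lower half, 30 (x) x 62 mm (y), fixed on the reddish-brown board (300 x 120 x 12 mm). Groove 29 mm wide, 14.5 deep along x. The point is the groove's centre level with the half's flat top, where the tube axis lies when home, 38 mm above the bench. Pointed 6 mm brass studs at y = +-24 mm, tips 40 mm above the point. Both clamps' grooves are in line, 130 mm apart, on either side.
- clamp15_axis (a point): Open clamp for the thin part: blue plastic lower half with a round groove (16 mm wide, 8 mm deep), on the same board. The point and axes as for the green clamp, also 38 mm above the bench. The half is 26 mm along x, 49 mm along y. Two brass 6 mm studs with pointed ends at y = +-17.5 mm; tips 34 mm above the point.
- top28_mid (a point): Loose green top half of the large clamp: block 30 mm (x) x 62 mm (y) x 24 mm high, lying groove down (groove along x, 14.5 mm deep), with two upright 10 mm through-holes at y = +-24 mm. The point is the centre of the block, 12 mm above its flat underside. Home, its underside rests on the lower half's flat top. 50 g.
- top15_mid (a point): Loose blue top half of the small clamp: block 26 mm (x) x 49 mm (y) x 18 mm high, lying groove down (groove along x, 8 mm deep), with two upright 10 mm through-holes at y = +-17.5 mm. The point is the centre of the block, 9 mm above its underside. 30 g.
- cover28_mid (a point): Loose large steel cover plate, 32 mm (x) x 66 mm (y) x 6 mm thick, two 10 mm holes at y = +-24 mm, lying flat. The point is its centre, 3 mm above its underside. It belongs on the green top half. 80 g.
- cover15_mid (a point): Loose small steel cover plate, 28 mm (x) x 53 mm (y) x 6 mm thick, two 10 mm holes at y = +-17.5 mm, lying flat. The point is its centre. It belongs on the blue top half. 55 g.
- spanner: Adjustable spanner lying flat, about 200 mm long along its x, 40 mm wide, under 20 mm high. Origin under its middle. Leave it alone.
- cutter: Hand tube cutter lying flat: aluminium frame and black knob, about 155 mm long along x (from -115 to +38 mm), 55 mm wide, 22 mm high. Origin under its frame. Leave it alone.
- nut_dish: Round aluminium dish holding brass nuts, 92 mm across, 28 mm high. Origin under its centre. Leave it alone.
Mind the look-alikes: they are no part of the job. What is shaped like the part that bears cover15_mid but brown or purple is not meant.

How it is judged:
By the outcome, as a careful person would: the job done as asked, in the order asked, and still so for the second after the job is handed in, with the robot touching nothing.
It also fails if it takes over 128 s, if anything falls off the work surface, if the arm or the gripper's body presses on something with over 40 N, if the wrist force passes 120 N, or if a joint passes its speed limit or range.

### The arm

A 7-joint arm with a two-finger parallel gripper is mounted at the origin on the work surface. World frame = base frame: x ahead of the robot, y to its left, z up, the work surface at z = 0. Lengths are in mm, angles in rad, forces in N, time in s.
With the tool pointing down it reaches from about 425 to 950 mm from the base axis. Payload 16.7 kg.
Tool frame: the origin (TCP) lies at the very end of the fingers, on their centre line; the grasp point (between the pads) lies 19 mm behind it (r.grip_point_offset is the distance from the TCP to the grasp point, in mm); z points along the fingers, y is the direction in which the jaws open and shut (so a half turn about z gives the same grasp; the last joint's range is limited). The gripper opens to 94 mm and grips with 3 to 60 N. Pads are 16 mm wide; open, the fingers measure 119 mm over their backs; the gripper's body (75 mm by 177 mm) begins 78 mm behind the grasp point.
Start: joints at [1.131, 0.426, 0.074, 1.606, -0.034, 1.111, -0.067], TCP at [193.505, -646.629, 181.767] pointing down, gripper open.
Joint ranges: [-2.85, 2.85], [-0.5, 2.14], [-1.23, 1.37], [0.21, 2.46], [-1.02, 4.16], [0.16, 2.05], [-2.73, 2.73]. Speed limits (rad/s): [1.89, 1.89, 2.39, 2.39, 3.01, 3.01, 3.01].

### API

Orientations are given as a unit quaternion [x, y, z, w].
In Python, from workcell import r, viewer gives the robot as it stands.
- The arm moves only by the shell command python3 -m creep 'ROWS' [OPENING] [FORCE]. ROWS is JSON, a list of rows, each a list of 2 entries, a list of its own where there are three numbers: the shift along the tool's x, y, z in cm, then the turn, a rotation vector about the tool's x, y, z in degrees. A call has 1 to 20 rows; each row shifts and turns the commanded pose from where the row before left it, along the tool's axes as they then stand; what a row does not reach is not made up. A row lasts 1/8 s, in which the tool goes at most 62.5 mm and 10.7 degrees, less where a joint would pass 70% of its speed; a pose out of reach is approached as far as the arm can. A call is refused whole if a number of a shift passes 6.25 or a number of a turn 10.7, either way. A call with a gripper value outside its range is refused whole. OPENING is the opening, from -1 (shut) to 1 (fully open), set as the call begins (- or left out, the last holds). The fingers move at their own pace and stop on an object; FORCE is the grip in N (left out, the last holds). Time passes only in rows, so rows that do not move let the fingers close. It gives the time, the measured TCP pose, the force and the opening at its end, in the units of the state.
- r.read_state(): the state, without advancing time (a new reading comes with each control period).
- viewer.read_camera(name): name is "scene" or "top" or "wrist"; returns the picture (400x640x3 uint8, red, green, blue); there is no depth.
- viewer.calibration(name): a dict with "K" (3x3 intrinsics, pixels), "R" (3x3) and "t" (3): a world point X has camera coordinates R X + t; the wrist camera has in their place "tool_from_camera" (4x4, takes a point from camera to tool coordinates, whose origin is the TCP and whose axes are the flange's). Camera axes: x right, y down, z forward; pixel columns grow to the right and rows downward; lengths in mm; the calibration is good to about 2 mm. A picture is of the moment at which its call begins: read the wrist's pose just before it. calibration takes no time and is no camera call.
- r.close_job(): hands the job in, once; it reports no verdict.
The state is a dict: "time": time; "joint_positions": joint angles; "qvel": joint speeds; "joint_torque": joint torques, N m; "position": TCP position; "eef_rot": TCP orientation; "wrist_force": force on the tool from outside, world axes, zero at the start; "ft_torque": the same for the moment, N m; "grip_width": finger opening in mm.
Only numpy, scipy, OpenCV 4.12 (cv2) and the standard library are available. Lean on these libraries where they do the work, as an engineer would, in place of code of your own. Each camera call takes 0.05 s, during which the arm holds its last target.

## Working session

There is one attempt and no reset: what is moved stays moved. The work goes in short steps, Python scripts to look and compute and a shell command to move; the robot and the scene stay as the last step left them, time stands still between calls to the robot, and variables do not carry over. Pictures are saved under pics/ and viewed, and the job is handed in when it is done.

```bash
ls; mkdir -p pics
python3 - <<'E'
from workcell import r, viewer
import cv2
print(r.read_state())
for n in ("scene","top","wrist"):
    im=viewer.read_camera(n); cv2.imwrite(f"pics/a_{n}.png",im[:,:,::-1]); 
    c=viewer.calibration(n); print(n,c)
E
```

```text
pics
{'time': 0.0, 'joint_positions': array([ 1.13049847,  0.42674279,  0.07386639,  1.60662589, -0.03408225,
        1.11082298, -0.06709878]), 'qvel': array([ 0.00190912, -0.00021259, -0.00063995,  0.00122756,  0.00026842,
       -0.00097081, -0.00171068]), 'joint_torque': array([ 9.23019543e-04, -9.35808492e+01,  3.66676033e+00, -4.54190254e+01,
       -4.88497841e-02,  2.02225253e-02,  3.84313842e-05]), 'position': array([ 193.34283031, -646.20398138,  181.06059887]), 'eef_rot': array([ 9.89450662e-01,  1.44868697e-01, -1.57027074e-04, -6.51020191e-04]), 'wrist_force': array([ 0.29366543, -0.15408471, -0.45978293]), 'ft_torque': array([-0.02865935,  0.00220343, -0.04811598]), 'grip_width': 94.16282477702656}
scene {'K': array([[492.59277072,   0.        , 314.53012846],
       [  0.        , 492.59277072, 197.30309148],
       [  0.        ,   0.        ,   1.        ]]), 'R': array([[ 0.45679303,  0.8895146 ,  0.01019345],
       [ 0.51252119, -0.25379495, -0.82031101],
       [-0.72709157,  0.37993671, -0.57182685]]), 't': array([-248.93759771, -227.72820608, 1703.16168414])}
t
[... 199 characters left out ...]
45, -0.00466079],
       [-0.97871759,  0.01164927, -0.20488089],
       [ 0.20492073,  0.00232305, -0.97877582]]), 't': array([ -3.43799403, 532.27046019, 966.32369951])}
wrist {'K': array([[279.31864482,   0.        , 318.20668244],
       [  0.        , 279.31864482, 197.4032076 ],
       [  0.        ,   0.        ,   1.        ]]), 'tool_from_camera': array([[-1.70017615e-04, -9.67593106e-01, -2.52514459e-01,
         7.36403281e+01],
       [ 9.99999977e-01, -1.98317227e-04,  8.66198733e-05,
         4.25787833e-01],
       [-1.33890760e-04, -2.52514439e-01,  9.67593117e-01,
        -2.02073014e+02],
       [ 0.00000000e+00,  0.00000000e+00,  0.00000000e+00,
         1.00000000e+00]])}
```

View pics/a_top.png

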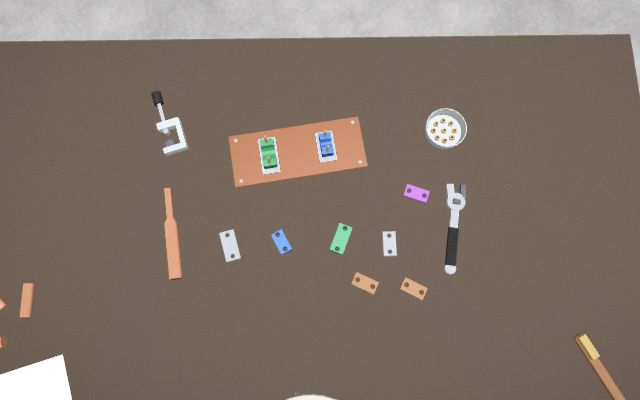

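View pics/a_scene.png

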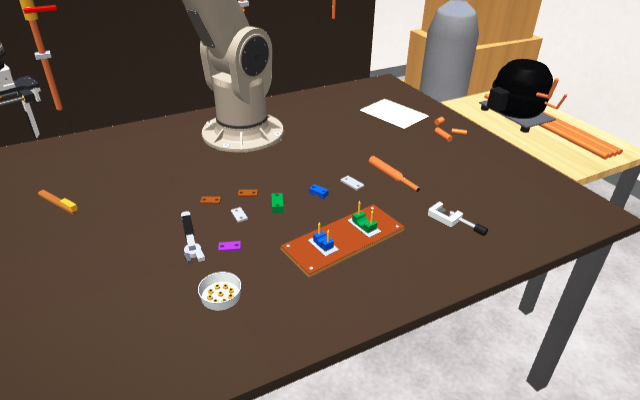

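View pics/a_wrist.png

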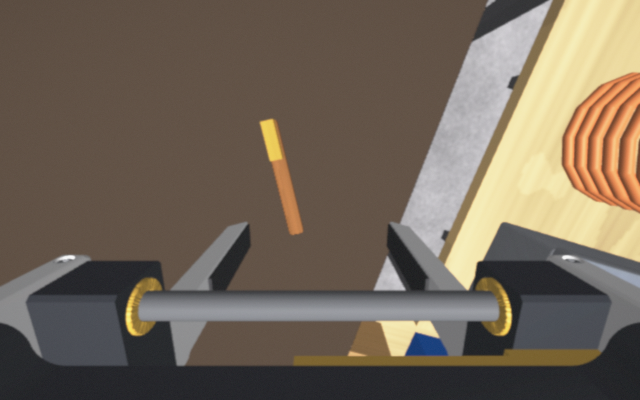

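```bash
cat > h.py <<'E'
from workcell import r, viewer
import cv2, numpy as np
from scipy.spatial.transform import Rotation as Ro
def cam(name, st=None):
    c=viewer.calibration(name)
    if name!="wrist":
        R=c["R"];return c["K"],R.T,-R.T@c["t"]
    T=c["tool_from_camera"]; st=st or r.read_state()
    Rt=Ro.from_quat(st["eef_rot"]).as_matrix()
    return c["K"],Rt@T[:3,:3],Rt@T[:3,3]+st["position"]
def ray(C,px,z):
    K,R,o=C; px=np.atleast_2d(np.asarray(px,float))
    d=np.c_[px,np.ones(len(px))]@np.linalg.inv(K).T@R.T
    return o+d*((z-o[2])/d[:,2])[:,None]
def proj(C,X):
    K,R,o=C; p=(np.atleast_2d(X)-o)@R@K.T
    return p[:,:2]/p[:,2:]
def shot(name,fn=None):
    st=r.read_state(); C=cam(name,st); im=viewer.read_camera(name)
    if fn: cv2.imwrite(f"pics/{fn}.png",im[:,:,::-1])
    return im,C,st
def blobs(mask,amin=40):
    n,l,s,c=cv2.connectedComponentsWithStats(mask.astype(np.uint8))
    out=[]
    for i in range(1,n):
        if s[i,4]>=amin:
            ys,xs=np.where(l==i); p=np.c_[xs,ys].astype(np.float32)
            out.append((s[i,4],c[i],cv2.minAreaRect(p),l==i))
    return out
def hsv(im): 
    h=cv2.cvtColor(im,cv2.COLOR_RGB2HSV); return h[...,0].astype(int),h[...,1].astype(int),h[...,2].astype(int)
def yaw(st):
    m=Ro.from_quat(st["eef_rot"]).as_matrix(); return np.degrees(np.arctan2(m[1,0],m[0,0])),m[:,2]
E
python3 - <<'E'
from h import *
im=cv2.imread("pics/a_top.png")[:,:,::-1].copy(); C=cam("top")
H,S,V=hsv(im)
M={"green":((H>55)&(H<90)&(S>120)),"blue":((H>100)&(H<120)&(S>120)),"orange":((H<14)&(S>110)&(V>120)),"purple":((H>135)&(H<160)&(S>100)),"white":((S<40)&(V>140))}
zz={"green":24,"blue":18,"orange":12,"purple":6,"white":6}
for k,m in M.items():
    for a,c,rc,_ in blobs(m):
        if c[1]<60 : continue
        corners=ray(C,cv2.boxPoints(rc),zz[k])[:,:2]
        e=[np.linalg.norm(corners[i]-corners[(i+1)%4]) for i in range(2)]
        L=corners[1]-corners[0] if e[0]>e[1] else corners[2]-corners[1]
        print(k,a,c.round(1),ray(C,rc[0],zz[k])[0].round(1),np.round(e,1),"long ang",np.degrees(np.arctan2(L[1],L[0])).round(1)%180)
cv2.imwrite("pics/crop1.png",cv2.resize(im[90:300,140:430,::-1],None,fx=2.7,fy=2.7,interpolation=cv2.INTER_CUBIC))
E
```

```text
green 67 [266.9 147.4] [666.7  91.1  24. ] [26.9 13.3] long ang 97.8
green 42 [268.5 156. ] [645.6  87.7  24. ] [25.3 10.4] long ang 95.3
blue 222 [325.4 144.5] [674.1 -40.7  18. ] [26.5 53.2] long ang 7.900000000000006
blue 237 [281.3 241.7] [454.3  58.9  18. ] [24.7 49.8] long ang 27.599999999999994
orange 5039 [295.2 150.7] [659.6  24.4  12. ] [303.8 122.4] long ang 98.7
orange 133 [177.4 244.8] [456.2 286.   12. ] [  7.7 153.6] long ang 10.0
orange 106 [ 30.9 300.2] [336.6 592.2  12. ] [67.4  7.1] long ang 0.4
orange 40 [  2.7 304.1] [330.  650.8  12. ] [12.8 23.1] long ang 6.800000000000011
orange 64 [  2.7 341.7] [251.  641.3  12. ] [12.6 20.3] long ang 6.800000000000011
orange 65 [606.6 385.9] [ 154.1 -606.6   12. ] [ 7.7 68.6] long ang 29.30000000000001
white 679 [171.3 132.5] [724.5 319.7   6. ] [ 57.9 128.7] long ang 17.400000000000006
white 1093 [446.3 126.9] [ 715.2 -318.2    6. ] [92.6 94.8] long ang 175.6
white 226 [325.3 149. ] [673.7 -40.9   6. ] [40.6 72.1] long ang 8.699999999999989
white 226 [269.8 159.4] [653.6  88.8   6. ] [40.5 85.4] long ang 8.400000000000006
white 544 [455.1 202.9] [ 533.3 -326.9    6. ] [42.5 99.9] long ang 175.7
white 457 [229.5 245.1] [449.5 173.1   6. ] [33.8 68.2] long ang 15.699999999999989
white 321 [389.2 243. ] [ 450.4 -176.3    6. ] [29.7 54.2] long ang 0.30000000000001137
white 94 [449.9 269. ] [ 391.8 -304.5    6. ] [19.6 25.3] long ang 75.2
white 2479 [ 36.8 381.3] [180.8 569.1   6. ] [149.   89.1] long ang 89.4
white 202 [310.5 397.2] [136.  -2.   6.] [  9.7 102.7] long ang 89.4
```

View pics/crop1.png

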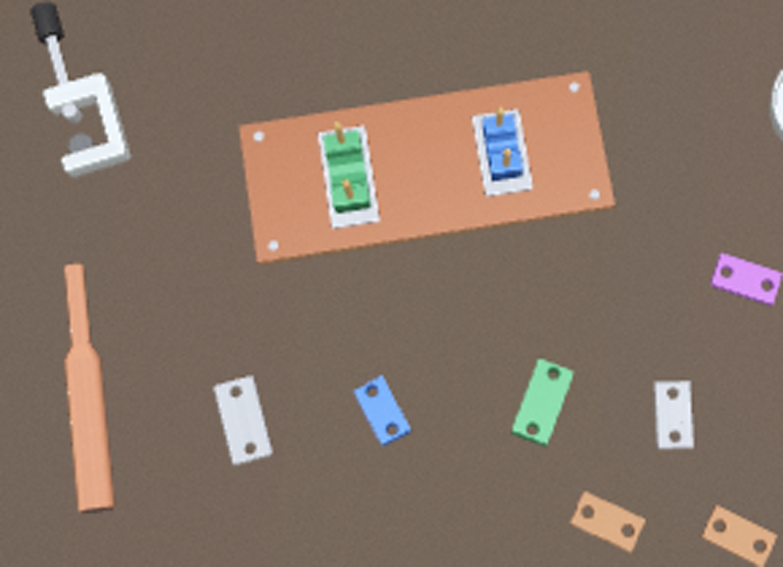

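Run:
```python
from h import *
im=cv2.imread("pics/a_top.png")[:,:,::-1].copy(); C=cam("top")
H,S,V=hsv(im)
m=((H<14)&(S>110)); m[:, :150]=0; m[:,200:]=0; m[:180]=0
ys,xs=np.where(m); P=ray(C,np.c_[xs,ys],14)[:,:2]
u,s,vt=np.linalg.svd(P-P.mean(0)); d=vt[0]*np.sign(vt[0][0]); t=(P-P.mean(0))@d
n=np.array([-d[1],d[0]]);w=(P-P.mean(0))@n
print(len(xs),"d",d,np.degrees(np.arctan2(d[1],d[0])),"len",t.ptp() if hasattr(t,'ptp') else np.ptp(t))
for a in np.arange(t.min(),t.max(),20):
    k=(t>=a)&(t<a+20); print(round(a),w[k].min().round(1),w[k].max().round(1))
mid=P.mean(0)+d*(t.min()+t.max())/2; print("mid",mid)
```

```text
178 d [0.98914174 0.14696471] 8.451068083107067 len 199.20595677723367
-80 -6.4 20.7
-60 -6.7 20.8
-40 -6.9 20.6
-20 -6.8 20.3
0 -7.1 20.1
20 -7.3 19.9
40 -6.3 20.1
60 -0.7 1.0
80 -0.8 0.6
100 -0.8 0.8
mid [479.20053724 293.37682394]
```

```bash
python3 -m creep '[[[0,0,0],[0,0,8.7]],[[3.2,-4.2,-0.4],[0,0,0]],[[3.2,-4.2,-0.4],[0,0,0]],[[3.2,-4.2,-0.4],[0,0,0]],[[3.2,-4.2,-0.4],[0,0,0]],[[3.2,-4.2,-0.4],[0,0,0]],[[3.2,-4.2,0],[0,0,0]],[[3.2,-4.2,0],[0,0,0]],[[3.2,-4.2,0],[0,0,0]],[[3.2,-4.2,0],[0,0,0]],[[3.2,-4.2,0],[0,0,0]],[[3.2,-4.2,0],[0,0,0]],[[3.2,-4.2,0],[0,0,0]],[[3.2,-4.2,0],[0,0,0]],[[3.2,-4.2,0],[0,0,0]],[[0,0,0],[0,0,0]],[[0,0,0],[0,0,0]]]' 1 20
cat >> h.py <<'E'
def plan(x,y,z,yw=None):
    st=r.read_state(); a,zz=yaw(st); m=Ro.from_quat(st["eef_rot"]).as_matrix()
    print("t",round(st["time"],2),"pos",st["position"].round(1),"yaw",round(a,2),"zax",zz.round(4),"q",st["joint_positions"].round(2),"F",st["wrist_force"].round(1),"w",round(st["grip_width"],1))
    if yw is not None:
        t=(a-yw+180)%360-180
        print("turn tool z deg (half-turn alt)",round(t,2),round((t+360)%360-180,2))
    else: yw=a
    d=np.array([x,y,z])-st["position"]; c,s=np.cos(np.radians(yw)),np.sin(np.radians(yw))
    print("after turn, shift cm:",np.round([(d[0]*c+d[1]*s)/10,(d[0]*s-d[1]*c)/10,-d[2]/10],3))
    if len(zz): 
        w=Ro.from_matrix(m).inv().apply(np.cross(zz,[0,0,-1])); print("tilt fix rotvec tool deg",np.degrees(w).round(2))
E
python3 -c "
from h import *
plan(478,300,200,8)"
```

```text
time: 2.28
position: [555.4, -2.6, 201.4]
eef_rot: [0.998, 0.069, -0.0, 0.0]
wrist_force: [0.1, -0.1, 1.1]
grip_width: 93.7
t 2.27 pos [555.4  -2.6 201.4] yaw 7.97 zax [-8.e-04 -1.e-04 -1.e+00] q [ 0.2   0.24 -0.37  1.83  0.1   1.09 -1.63] F [ 0.1 -0.1  1.1] w 93.7
turn tool z deg (half-turn alt) -0.03 179.97
after turn, shift cm: [ -3.458 -31.041   0.145]
tilt fix rotvec tool deg [ 0.    0.05 -0.  ]
```

```bash
python3 -m creep '[[[0,0,0],[0,0,-10]],[[0,0,0],[0,0,-10]],[[0,0,0],[0,0,-10]],[[0,0,0],[0,0,-10]],[[0,0,0],[0,0,-10]],[[0,0,0],[0,0,-10]],[[0,0,0],[0,0,-10]],[[0,0,0],[0,0,-10]],[[0,0,0],[0,0,-10]],[[-1.77,3.66,1.71],[0,0,-0.5]],[[-1.77,3.66,1.71],[0,0,0]],[[-1.77,3.66,1.71],[0,0,0]],[[0,0,0],[0,0,0]],[[0,0,0],[0,0,0]]]'
python3 -c "
from h import *
plan(672,-39,150,98.5)
im,C,st=shot('wrist','clamps1')
np.save('c1.npy',np.r_[C[1].ravel(),C[2]])"
```

```text
time: 4.03
position: [671.4, -39.8, 150.4]
eef_rot: [0.653, 0.757, -0.0, -0.0]
wrist_force: [-0.3, 0.5, 0.9]
grip_width: 94.0
t 4.03 pos [671.4 -39.8 150.4] yaw 98.4 zax [-6.e-04 -1.e-04 -1.e+00] q [ 0.35  0.5  -0.53  1.61  0.28  1.1  -0.11] F [-0.3  0.5  0.9] w 94.0
turn tool z deg (half-turn alt) -0.1 179.9
after turn, shift cm: [0.068 0.073 0.044]
tilt fix rotvec tool deg [-0.04  0.    0.  ]
```

View pics/clamps1.png

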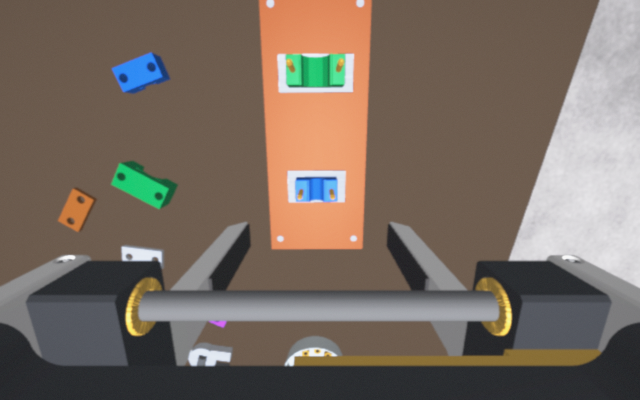

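Run:
```python
from h import *
im=cv2.imread("pics/clamps1.png")
a=cv2.resize(im[40:100,265:365],None,fx=5,fy=5,interpolation=cv2.INTER_CUBIC)
b=cv2.resize(im[165:210,265:365],None,fx=5,fy=5,interpolation=cv2.INTER_CUBIC)
cv2.imwrite("pics/c1crop.png",np.vstack([a,b]))
```

```text
(no output)
```

View pics/c1crop.png

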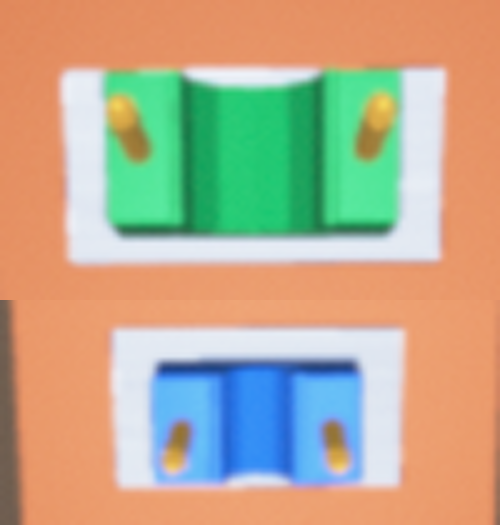

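Run:
```python
from h import *
v=np.load('c1.npy'); C=(viewer.calibration('wrist')['K'],v[:9].reshape(3,3),v[9:])
def q(u,vv,r0): return [265+(u+.5)/5-.5, r0+(vv+.5)/5-.5]
g=[q(107,73,40),q(400,73,40),q(400,222,40),q(108,222,40)]
b=[q(155,73,165),q(360,73,165),q(360,181,165),q(155,181,165)]
G=ray(C,g,38);B=ray(C,b,38)
for P in(G,B):
    print(P.round(1)[:,:2].tolist(),P.mean(0).round(2),[round(float(np.linalg.norm(P[i]-P[(i+1)%4])),1) for i in range(4)])
# stud tips
for n,uv,z,r0 in (("gt",[(118,104),(385,103)],78,40),("gb",[(140,155),(368,155)],38,40),("bt",[(174,465-300),(340,465-300)],72,165),("bb",[(182,427-300),(330,427-300)],38,165)):
    P=ray(C,[q(*p,r0) for p in uv],z); print(n,P.round(1)[:,:2].tolist(),P.mean(0).round(2),np.linalg.norm(P[0]-P[1]).round(1))
d=B.mean(0)-G.mean(0);print("axis",np.linalg.norm(d),np.degrees(np.arctan2(d[1],d[0])))
# board holes
```

```text
[[618.3, 96.6], [677.8, 105.3], [682.6, 77.1], [621.8, 68.2]] [650.14  86.8   38.  ] [60.2, 28.6, 61.5, 28.6]
[[644.4, -31.4], [690.8, -24.5], [695.0, -49.8], [647.6, -56.8]] [669.47 -40.64  38.  ] [46.9, 25.6, 47.9, 25.6]
gt [[626.3, 83.6], [673.9, 90.8]] [650.11  87.2   78.  ] 48.1
gb [[626.9, 82.1], [673.8, 89.0]] [650.37  85.56  38.  ] 47.4
bt [[652.6, -43.2], [686.7, -38.2]] [669.66 -40.67  72.  ] 34.5
bb [[652.2, -43.1], [686.0, -38.1]] [669.11 -40.56  38.  ] 34.2
axis 128.90028562479444 -81.37203749978231
```

```bash
python3 -m creep '[[[0,0,0],[0,0,-10]],[[0,0,0],[0,0,-10]],[[0,0,0],[0,0,-10]],[[0,0,0],[0,0,-10]],[[0,0,0],[0,0,-10]],[[0,0,0],[0,0,-10]],[[0,0,0],[0,0,-10]],[[0,0,0],[0,0,-10]],[[0,0,0],[0,0,-9.6]],[[1.33,5.19,0],[0,0,0]],[[1.33,5.19,0],[0,0,0]],[[1.33,5.19,0],[0,0,0]],[[1.33,5.19,0],[0,0,0]],[[1.33,5.19,0],[0,0,0]],[[1.33,5.19,0],[0,0,0]],[[1.33,5.19,0],[0,0,0]],[[0,0,0],[0,0,0]],[[0,0,0],[0,0,0]]]'
python3 -c "
from h import *
plan(478,300,150,188)
im,C,st=shot('wrist','line1')
np.save('c2.npy',np.r_[C[1].ravel(),C[2]])"
```

```text
time: 6.32
position: [529.0, 306.9, 151.0]
eef_rot: [-0.07, 0.998, -0.001, 0.001]
wrist_force: [0.3, -0.6, 0.4]
grip_width: 94.1
t 6.33 pos [529.  306.9 151. ] yaw -171.92 zax [ 1.3e-03 -9.0e-04 -1.0e+00] q [ 0.07  0.51 -0.94  1.74  0.46  1.12  0.7 ] F [ 0.3 -0.6  0.4] w 94.1
turn tool z deg (half-turn alt) 0.08 -179.92
after turn, shift cm: [5.149 0.022 0.104]
tilt fix rotvec tool deg [-0.06  0.06  0.  ]
```

View pics/line1.png

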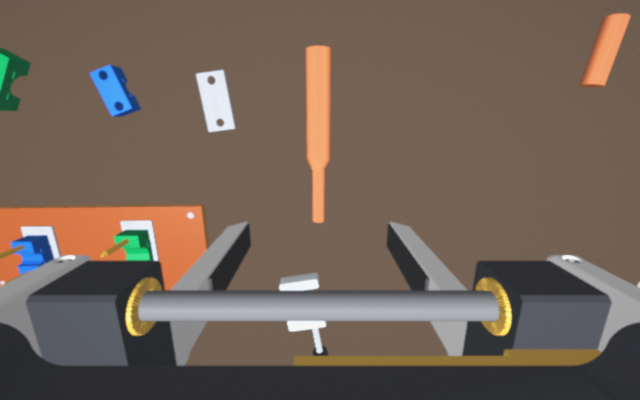

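Run:
```python
from h import *
v=np.load('c2.npy'); C=(viewer.calibration('wrist')['K'],v[:9].reshape(3,3),v[9:])
im=cv2.imread("pics/line1.png")[:,:,::-1].copy();H,S,V=hsv(im)
m=(H<14)&(S>140)&(V>120); m[:,:280]=0;m[:,360:]=0;m[:30]=0;m[240:]=0
m=cv2.morphologyEx(m.astype(np.uint8),cv2.MORPH_CLOSE,np.ones((5,5)))
rows=np.where(m.any(1))[0]
mids=np.array([[np.where(m[y])[0].mean(),y] for y in rows]); wd=[m[y].sum() for y in rows]
print(rows.min(),rows.max(),wd[::10])
P=ray(C,mids,14)[:,:2]
f=(mids[:,1]>55)&(mids[:,1]<150); g=(mids[:,1]>178)
A=P[f].mean(0);B=P[g].mean(0); d=(B-A)/np.linalg.norm(B-A); print("axis",np.degrees(np.arctan2(d[1],d[0])),"thick only",np.polyfit(P[f,0],P[f,1],1))
# ends: far (thick) end at top row edge z~? ; thin end
for z in (14,): 
    e=ray(C,[mids[0]-[0,.5],mids[-1]+[0,.5]],z)[:,:2]; print(e,np.linalg.norm(e[0]-e[1]),e.mean(0))
# taper rows
for y,w in zip(rows,wd):
    if 150<y<185: print(y,w,end="; ")
print([ray(C,[318,y],14)[0][:2].round(1).tolist() for y in (157,169)])
```

```text
47 221 [np.uint64(4), np.uint64(8), np.uint64(8), np.uint64(8), np.uint64(7), np.uint64(6), np.uint64(6), np.uint64(6), np.uint64(6), np.uint64(6), np.uint64(6), np.uint64(6), np.uint64(4), np.uint64(5), np.uint64(3), np.uint64(3), np.uint64(3), np.uint64(3)]
axis 7.314729106890759 thick only [1.58453215e-01 2.26705332e+02]
[[374.48366696 288.96488774]
 [575.83436943 317.93005904]] 203.4234168764605 [475.1590182  303.44747339]
151 6; 152 6; 153 6; 154 6; 155 6; 156 6; 157 6; 158 6; 159 5; 160 6; 161 7; 162 6; 163 6; 164 5; 165 6; 166 5; 167 4; 168 5; 169 5; 170 5; 171 5; 172 5; 173 5; 174 5; 175 5; 176 5; 177 5; 178 5; 179 5; 180 4; 181 4; 182 4; 183 4; 184 4; [[494.9, 301.3], [509.4, 303.3]]
```

Run:
```python
from h import *
v=np.load('c2.npy'); C=(viewer.calibration('wrist')['K'],v[:9].reshape(3,3),v[9:])
im=cv2.imread("pics/line1.png")[:,:,::-1].copy();H,S,V=hsv(im)
print([(H[100,x],S[100,x],V[100,x]) for x in (300,310,318,326,335)])
m=(V>150)&(S>90); m[:,:285]=0;m[:,350:]=0;m[:30]=0;m[240:]=0
rows=np.where(m.any(1))[0]
mids=np.array([[np.where(m[y])[0].mean(),y] for y in rows]); wd=np.array([int(m[y].sum()) for y in rows])
print(rows.min(),rows.max(),wd[::8])
P=ray(C,mids,14)[:,:2]
f=(rows>55)&(rows<150); g=(rows>180)&(rows<218)
A=P[f].mean(0);B=P[g].mean(0); d=(B-A)/np.linalg.norm(B-A); a=np.degrees(np.arctan2(d[1],d[0]))
print("axis",a,"thick",np.degrees(np.arctan(np.polyfit(P[f,0],P[f,1],1)[0])))
far=ray(C,mids[0]-[0,.5],5)[0];far2=ray(C,mids[0]-[0,.5],22)[0]; near=ray(C,mids[-1]+[0,.5],14)[0];print(far,far2,near)
for y,w in zip(rows,wd):
    if 150<y<185: print(y,w,end=";")
for L in (0,):
    pass
t0=A+d*((near[:2]-A)@d-100); print("mid from thin end",t0)
```

```text
[(np.int64(14), np.int64(70), np.int64(116)), (np.int64(12), np.int64(131), np.int64(244)), (np.int64(12), np.int64(133), np.int64(243)), (np.int64(12), np.int64(141), np.int64(242)), (np.int64(13), np.int64(71), np.int64(115))]
45 223 [14 26 26 26 25 25 25 25 25 25 25 24 24 24 24 18 13 13 13 13 13 13 12]
axis 8.167184735146513 thick 7.927679642226561
[370.86197275 284.28408314   5.        ] [375.07510197 284.88746099  22.        ] [579.24969258 313.22865661  14.        ]
151 24;152 24;153 24;154 24;155 24;156 24;157 24;158 23;159 23;160 23;161 22;162 21;163 20;164 19;165 18;166 17;167 16;168 15;169 14;170 13;171 13;172 13;173 13;174 13;175 13;176 13;177 13;178 13;179 13;180 13;181 13;182 13;183 13;184 13;mid from thin end [480.25497324 299.08477079]
```

```bash
python3 -m creep '[[[5.32,-0.1,0],[0,0,0]],[[0,0,5],[0,0,0]],[[0,0,5],[0,0,0]],[[0,0,3],[0,0,0]],[[0,0,1.6],[0,0,0]],[[0,0,0],[0,0,0]],[[0,0,0],[0,0,0]]]'
python3 -c "
from h import *
plan(476.5,298.5,4,188.05)
shot('wrist','line2')"
```

```text
time: 7.25
position: [477.3, 299.5, 5.7]
eef_rot: [-0.07, 0.998, 0.0, 0.001]
wrist_force: [-0.1, -1.0, -0.3]
grip_width: 93.8
t 7.25 pos [477.3 299.5   5.7] yaw -171.97 zax [ 1.4e-03  8.0e-04 -1.0e+00] q [-0.02  0.61 -0.85  1.96  0.61  0.85  0.51] F [-0.1 -1.  -0.3] w 93.8
turn tool z deg (half-turn alt) -0.02 179.98
after turn, shift cm: [ 0.089 -0.087  0.172]
tilt fix rotvec tool deg [0.03 0.09 0.  ]
```

View pics/line2.png

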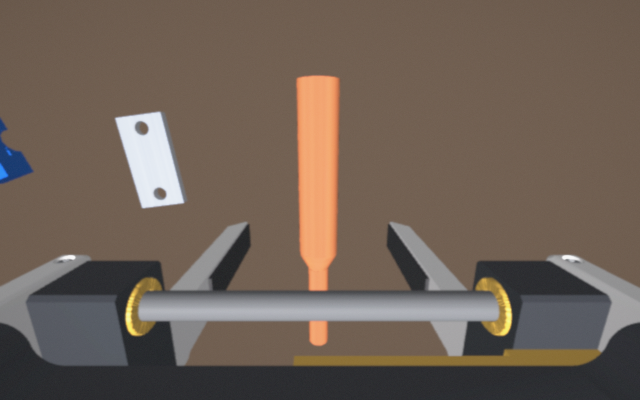

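```bash
python3 -c "
from h import *
C=cam('wrist');print(ray(C,[[318,255],[318,266]],14).round(1),ray(C,[318,78.5],20).round(1),r.read_state()['position'])"
python3 -m creep '[[[0,0,0],[0,0,0]],[[0,0,0],[0,0,0]],[[0,0,0],[0,0,0]],[[0,0,0],[0,0,0]],[[0,0,0],[0,0,0]],[[0,0,0],[0,0,0]],[[0,0,0],[0,0,0]],[[0,0,0],[0,0,0]]]' -1 25
```

```text
[[500.2 302.2  14. ]
 [509.3 303.5  14. ]] [[377.9 285.   20. ]] [477.24886435 299.53279529   5.76222699]
time: 8.3
position: [476.4, 299.3, 4.5]
eef_rot: [-0.07, 0.998, 0.0, -0.0]
wrist_force: [0.6, -0.3, 0.9]
grip_width: 17.3
```

```bash
python3 -c "
from h import *
plan(476.5,298.5,4,188.05)
shot('wrist','line3')"
```

```text
t 8.3 pos [476.4 299.3   4.5] yaw -171.94 zax [-0.e+00  1.e-04 -1.e+00] q [-0.02  0.62 -0.84  1.96  0.62  0.85  0.51] F [ 0.6 -0.3  0.9] w 17.3
turn tool z deg (half-turn alt) 0.01 -179.99
after turn, shift cm: [ 0.003 -0.078  0.05 ]
tilt fix rotvec tool deg [ 0. -0. -0.]
```

View pics/line3.png

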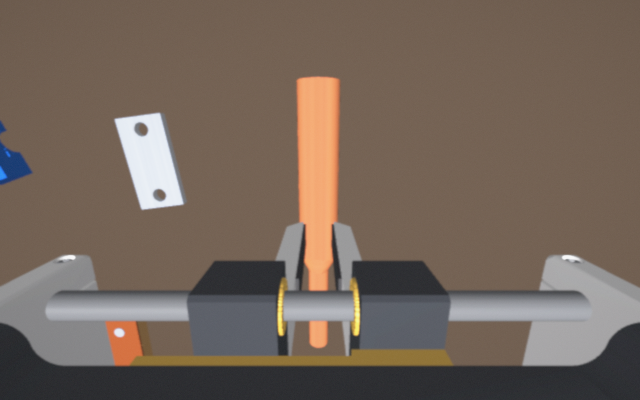

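```bash
python3 -m creep '[[[0,0,0],[0,0,0]],[[0,0,-2],[0,0,0]],[[0,0,-4],[0,0,0]],[[0,0,-5],[0,0,0]],[[0,0,0],[0,0,0]],[[0,0,0],[0,0,0]]]'
python3 -c "
from h import *
plan(476.5,298.5,4,188.05)
shot('wrist','line4')"
```

```text
time: 9.1
position: [476.6, 299.0, 115.1]
eef_rot: [-0.07, 0.998, -0.0, 0.0]
wrist_force: [0.2, 0.0, -0.2]
grip_width: 0.6
t 9.1 pos [476.6 299.  115.1] yaw -171.96 zax [ 8.e-04 -1.e-04 -1.e+00] q [ 0.08  0.48 -0.96  1.88  0.46  1.02  0.64] F [ 0.2  0.  -0.2] w 0.6
turn tool z deg (half-turn alt) -0.01 179.99
after turn, shift cm: [ 0.012 -0.047 11.115]
tilt fix rotvec tool deg [-0.01  0.05  0.  ]
```

View pics/line4.png

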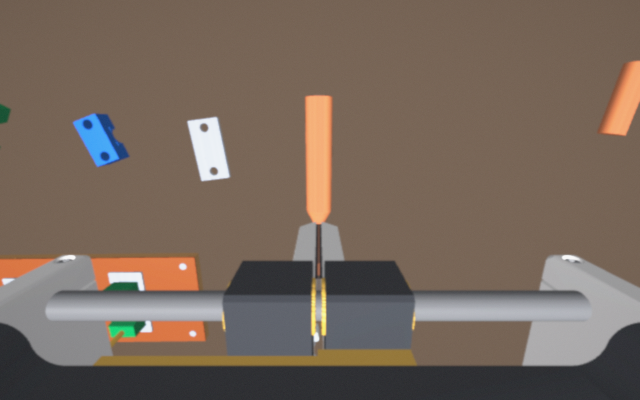

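```bash
python3 -c "
import cv2,numpy as np
a=cv2.imread('pics/line3.png')[200:360,240:400]; b=cv2.imread('pics/line4.png')[200:360,240:400]
cv2.imwrite('pics/z.png',np.hstack([cv2.resize(x,None,fx=2.5,fy=2.5,interpolation=2) for x in(a,b)]))
from h import *
C=cam('wrist');print(ray(C,[318,97],20),ray(C,[318,212],14))"
```

```text
[[377.90673139 284.21981353  20.        ]] [[499.42986535 301.35329273  14.        ]]
```

View pics/z.png

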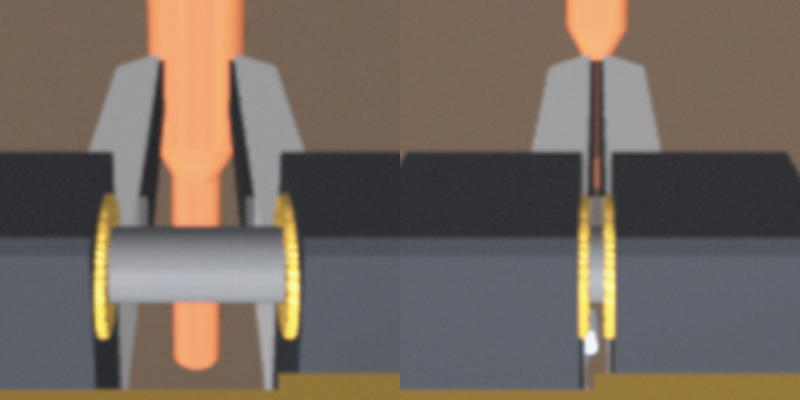

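Run:
```python
from h import *
im,C,st=shot('scene','s1'); p=proj(C,st['position'])[0]; p2=proj(C,st['position']+[0,0,24])[0]; print(p,p2,st['position'])
x,y=p.astype(int); a=im[y-60:y+40,x-60:x+60,::-1].copy()
a=cv2.resize(a,None,fx=6,fy=6,interpolation=cv2.INTER_CUBIC)
for q,c in((p,(0,0,255)),(p2,(255,0,255))): cv2.drawMarker(a,tuple(int(v) for v in ((q-[x-60,y-60])*6)),c,0,14,1)
cv2.imwrite('pics/s1c.png',a)
```

```text
[397.107581   143.54342005] [398.00877208 136.04251684] [476.23338807 298.76975535 114.41945212]
```

View pics/s1c.png

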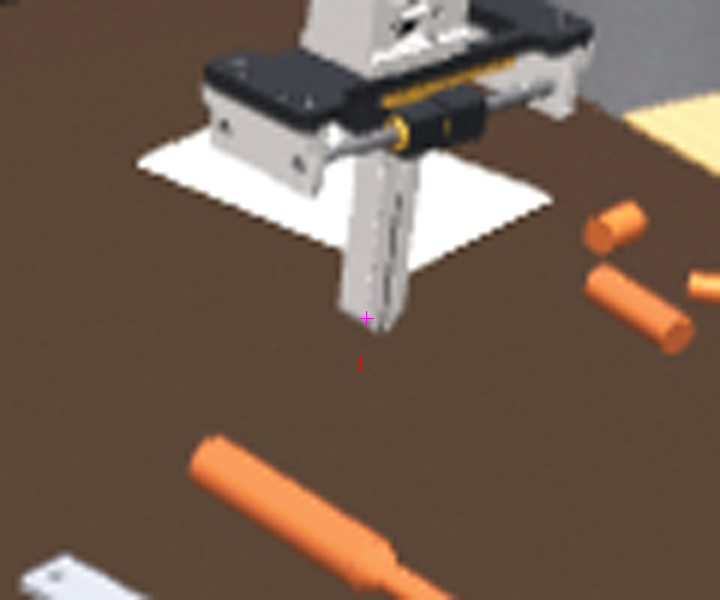

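```bash
python3 -c "
from h import *
print([a for a in dir(r) if a[0]!='_'],r.grip_point_offset)
im=cv2.imread('pics/line4.png')
"
```

```text
['Unreachable', 'close_job', 'grip_point_offset', 'read_state'] 18.8
```

```bash
python3 -m creep '[[[0,6,0],[0,0,0]],[[0,0,4.5],[0,0,0]],[[0,0,4.5],[0,0,0]],[[0,0,2.5],[0,0,0]],[[0,0,1],[0,0,0]],[[0,0,0],[0,0,0]],[[0,0,0],[0,0,0]]]'
python3 -m creep '[[[0,0,0.4],[0,0,0]],[[0,0,0],[0,0,0]]]'
python3 -m creep '[[[0,0,0.3],[0,0,0]],[[0,0,0],[0,0,0]]]'
```

```text
time: 10.07
position: [468.7, 359.2, -9.2]
eef_rot: [-0.07, 0.998, 0.0, 0.001]
wrist_force: [-0.2, -1.1, 0.3]
grip_width: 0.2
time: 10.32
position: [468.3, 358.6, -14.2]
eef_rot: [-0.07, 0.998, 0.0, 0.0]
wrist_force: [-0.9, 0.5, -0.8]
grip_width: 0.6
time: 10.58
position: [467.9, 358.6, -17.7]
eef_rot: [-0.07, 0.998, -0.0, -0.0]
wrist_force: [-0.3, 0.4, -0.3]
grip_width: 0.6
```

```bash
for i in 1 2 3; do python3 -m creep '[[[0,0,0.2],[0,0,0]],[[0,0,0],[0,0,0]]]' | egrep 'position|force'; done
```

```text
position: [467.9, 358.6, -19.6]
wrist_force: [0.1, -0.3, 0.0]
position: [468.0, 358.6, -21.6]
wrist_force: [-0.8, -0.6, 0.6]
position: [468.1, 358.7, -23.3]
wrist_force: [-0.2, -0.5, 3.6]
```

```bash
for i in 1 2; do python3 -m creep '[[[0,0,0.1],[0,0,0]],[[0,0,0],[0,0,0]]]' | egrep 'position|force'; done
```

```text
position: [468.2, 358.8, -23.5]
wrist_force: [-4.0, -5.5, 22.1]
position: [468.3, 358.8, -23.6]
wrist_force: [-7.9, -10.7, 39.1]
```

```bash
python3 -m creep '[[[0,0,-3],[0,0,0]],[[0,0,-4],[0,0,0]],[[0,-3,0],[0,0,0]],[[0,-3,0],[0,0,0]],[[0,0,0],[0,0,0]],[[0,0,0],[0,0,0]],[[0,0,0],[0,0,0]]]' 0.3 25
python3 -c "
from h import *
plan(477.5,298.8,-19,188.05)"
```

```text
time: 12.7
position: [476.1, 300.3, 44.5]
eef_rot: [-0.071, 0.997, 0.0, -0.0]
wrist_force: [0.2, 0.3, 0.1]
grip_width: 61.0
t 12.7 pos [476.1 300.3  44.5] yaw -171.88 zax [-2.e-04  6.e-04 -1.e+00] q [ 0.02  0.57 -0.89  1.94  0.56  0.91  0.55] F [0.2 0.3 0.1] w 61.0
turn tool z deg (half-turn alt) 0.07 -179.93
after turn, shift cm: [-0.117 -0.163  6.353]
tilt fix rotvec tool deg [ 0.04 -0.    0.  ]
```

```bash
python3 -m creep '[[[-0.1,-0.15,2],[0,0,0]],[[0,0,3],[0,0,0]],[[0,0,1.3],[0,0,0]],[[0,0,0],[0,0,0]],[[0,0,0],[0,0,0]]]' 
python3 -m creep '[[[0,0,0],[0,0,0]],[[0,0,0],[0,0,0]],[[0,0,0],[0,0,0]],[[0,0,0],[0,0,0]],[[0,0,0],[0,0,0]],[[0,0,0],[0,0,0]],[[0,0,0],[0,0,0]],[[0,0,0],[0,0,0]]]' -1 25
```

```text
time: 13.32
position: [477.8, 298.4, -17.9]
eef_rot: [-0.07, 0.998, 0.0, 0.0]
wrist_force: [0.8, -0.8, -0.3]
grip_width: 61.1
time: 14.32
position: [477.8, 298.0, -18.4]
eef_rot: [-0.07, 0.998, 0.0, 0.0]
wrist_force: [0.6, -1.0, 5.1]
grip_width: 27.2
```

```bash
python3 -m creep '[[[0,0,-2],[0,0,0]],[[0,0,-4.3],[0,0,0]],[[0,0,-4.3],[0,0,0]],[[0,0,0],[0,0,10]],[[0,0,0],[0,0,10]],[[0,0,0],[0,0,10]],[[0,0,0],[0,0,10]],[[0,0,0],[0,0,10]],[[0,0,0],[0,0,10]],[[0,0,0],[0,0,10]],[[0,0,0],[0,0,10]],[[0,0,0],[0,0,9.4]],[[-4.25,2,0],[0,0,0]],[[-4.25,2,0],[0,0,0]],[[-4.25,2,0],[0,0,0]],[[-4.25,2,0],[0,0,0]],[[-4.25,2,0],[0,0,0]],[[-4.25,2,0],[0,0,0]],[[0,0,0],[0,0,0]],[[0,0,0],[0,0,0]]]'
python3 -c "
from h import *
plan(659.8,24.2,85,98.63)
shot('wrist','l5');shot('top','l5t');shot('scene','l5s')"
```

```text
time: 16.82
position: [634.3, 64.7, 88.2]
eef_rot: [0.652, 0.759, 0.0, -0.0]
wrist_force: [-0.9, 0.0, -1.1]
grip_width: 27.2
t 16.82 pos [634.3  64.7  88.2] yaw 98.68 zax [-1.0e-04  1.1e-03 -1.0e+00] q [ 0.18  0.51 -0.5   1.75  0.29  0.96 -0.29] F [-0.9  0.  -1.1] w 27.2
turn tool z deg (half-turn alt) 0.05 -179.95
after turn, shift cm: [-4.387  1.915  0.316]
tilt fix rotvec tool deg [ 0.01 -0.06 -0.  ]
```

View pics/l5.png

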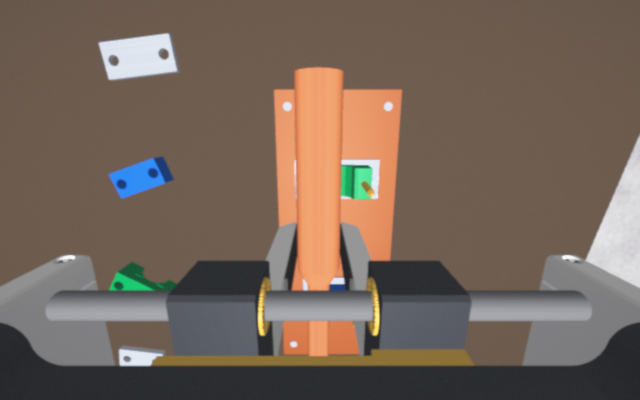

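View pics/l5s.png

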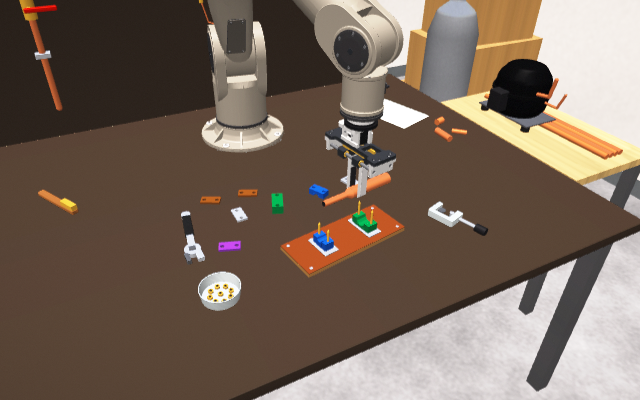

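Run:
```python
from h import *
im=cv2.imread('pics/l5.png')[:,:,::-1]
print([ (y,im[y,319].tolist()) for y in range(66,76)])
c=viewer.calibration('wrist');T=c['tool_from_camera'];K=c['K']
C=(K,T[:3,:3],T[:3,3])
for row in (70,71,72): print(row, ray(C,[319,row],-32.4-14), ray(C,[299,row+1],-32.4)) 
cv2.imwrite('pics/z2.png',cv2.resize(im[60:330,270:370,::-1],None,fx=2.2,fy=2.2,interpolation=2))
```

```text
[(66, [139, 104, 86]), (67, [200, 131, 100]), (68, [236, 154, 108]), (69, [240, 160, 111]), (70, [241, 161, 112]), (71, [241, 162, 112]), (72, [241, 162, 112]), (73, [241, 162, 113]), (74, [241, 161, 111]), (75, [241, 161, 110])]
70 [[ 99.89905296   0.98753328 -46.4       ]] [[101.82827205 -10.21145594 -32.4       ]]
71 [[ 99.42323586   0.98779339 -46.4       ]] [[101.30878469 -10.22055588 -32.4       ]]
72 [[ 98.94662362   0.98805393 -46.4       ]] [[100.78842846 -10.22967105 -32.4       ]]
```

View pics/z2.png

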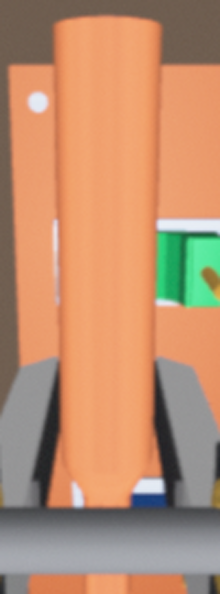

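```bash
python3 -m creep '[[[-4.53,1.85,0],[0,0,0]],[[0,0,0],[0,0,0]],[[0,0,0],[0,0,0]]]'
python3 -c "
from h import *
plan(659.4,22.7,7.5,98.63)
shot('wrist','l6')"
```

```text
time: 17.35
position: [659.4, 22.8, 87.5]
eef_rot: [0.651, 0.759, 0.0, -0.0]
wrist_force: [1.2, 0.9, -1.7]
grip_width: 27.5
t 17.35 pos [659.4  22.8  87.5] yaw 98.7 zax [-3.e-04  6.e-04 -1.e+00] q [ 0.23  0.54 -0.49  1.7   0.29  0.98 -0.22] F [ 1.2  0.9 -1.7] w 27.5
turn tool z deg (half-turn alt) 0.07 -179.93
after turn, shift cm: [-0.013 -0.     8.005]
tilt fix rotvec tool deg [-0.01 -0.03 -0.  ]
```

View pics/l6.png

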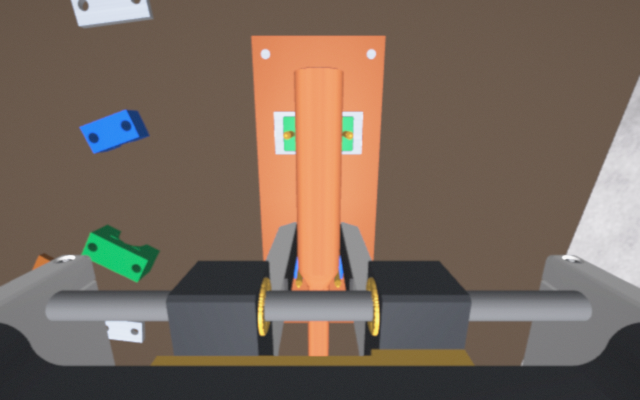

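```bash
python3 -m creep '[[[0,0,2],[0,0,0]],[[0,0,2],[0,0,0]],[[0,0,2],[0,0,0]],[[0,0,1],[0,0,0]],[[0,0,0.8],[0,0,0]],[[0,0,0],[0,0,0]],[[0,0,0],[0,0,0]]]'
python3 -m creep '[[[0,0,0.15],[0,0,0]],[[0,0,0],[0,0,0]]]'
python3 -c "
from h import *
shot('wrist','l7')"
```

```text
time: 18.27
position: [660.2, 21.9, 10.1]
eef_rot: [0.652, 0.758, 0.0, 0.0]
wrist_force: [0.6, 0.5, -1.3]
grip_width: 27.3
time: 18.52
position: [659.9, 21.8, 8.2]
eef_rot: [0.652, 0.758, 0.0, 0.0]
wrist_force: [-0.4, -0.6, -0.9]
grip_width: 27.5
```

View pics/l7.png

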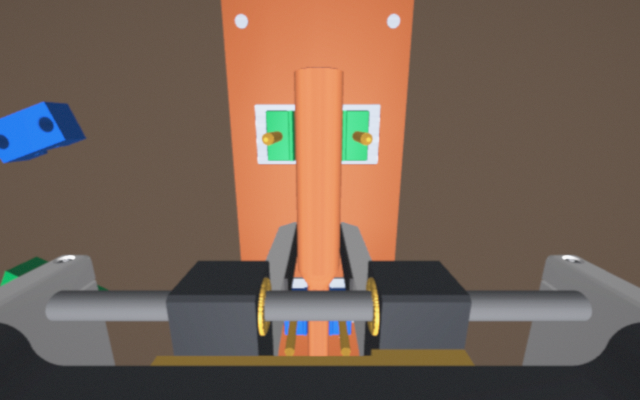

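```bash
python3 - <<'E'
from h import *
im=cv2.imread('pics/l7.png')[:,:,::-1]
c=viewer.calibration('wrist');T=c['tool_from_camera'];C=(c['K'],T[:3,:3],T[:3,3])
print([(y,im[y,280].tolist()) for y in range(105,114)],[(y,im[y,319].tolist()) for y in range(65,70)])
print(ray(C,[280,109.5],-29.8),ray(C,[319,66.8],-29.8-16.5))
E
python3 -m creep '[[[0.05,0,0.2],[0,0,0]],[[0,0,0],[0,0,0]],[[0,0,0],[0,0,0]]]'
```

```text
[(105, [224, 225, 234]), (106, [227, 233, 242]), (107, [228, 235, 242]), (108, [227, 234, 242]), (109, [214, 223, 234]), (110, [149, 190, 182]), (111, [86, 197, 137]), (112, [75, 220, 143]), (113, [77, 224, 146])] [(65, [225, 142, 98]), (66, [219, 137, 98]), (67, [211, 133, 99]), (68, [230, 146, 104]), (69, [236, 153, 107])]
[[ 81.31457669 -21.93712908 -29.8       ]] [[101.43637591   0.98755844 -46.3       ]]
time: 18.95
position: [659.7, 22.4, 6.0]
eef_rot: [0.652, 0.758, 0.0, -0.0]
wrist_force: [-0.4, 0.5, -0.9]
grip_width: 27.4
```

```bash
python3 -m creep '[[[0.05,0,0.1],[0,0,0]],[[0,0,0],[0,0,0]]]' | egrep 'posi|force'
python3 -m creep '[[[0,0,0],[0,0,0]],[[0,0,0],[0,0,0]],[[0,0,0],[0,0,0]],[[0,0,0],[0,0,0]]]' 0.0 25
```

```text
position: [659.6, 22.6, 5.3]
wrist_force: [-2.4, -0.7, 5.6]
time: 19.7
position: [659.6, 22.9, 5.0]
eef_rot: [0.652, 0.758, 0.0, -0.0]
wrist_force: [0.1, -0.2, 0.4]
grip_width: 47.0
```

```bash
python3 -m creep '[[[0,0,-4],[0,0,0]],[[0,0,-4.5],[0,0,0]],[[0,0,-4.5],[0,0,0]],[[-1.8,-4.53,0],[0,0,10]],[[-1.3,-4.7,0],[0,0,0]],[[-1.3,-4.7,0],[0,0,0]],[[-1.3,-4.7,0],[0,0,0]],[[-1.3,-4.7,0],[0,0,0]],[[0,0,0],[0,0,10]],[[0,0,0],[0,0,9.6]],[[0,0,0],[0,0,0]],[[0,0,0],[0,0,0]]]'
python3 -c "
from h import *
plan(449,-100,130,69)
im,C,st=shot('wrist','g1')
np.save('g1.npy',np.r_[C[1].ravel(),C[2]])"
```

```text
time: 21.2
position: [428.4, -49.2, 135.0]
eef_rot: [0.823, 0.569, 0.0, -0.0]
wrist_force: [0.3, -0.6, 0.4]
grip_width: 46.5
t 21.2 pos [428.4 -49.2 135. ] yaw 69.3 zax [ 0.e+00  1.e-04 -1.e+00] q [ 0.43  0.11 -0.49  2.15  0.07  0.89 -0.46] F [ 0.3 -0.6  0.4] w 46.5
turn tool z deg (half-turn alt) 0.3 -179.7
after turn, shift cm: [-4.003  3.739  0.501]
tilt fix rotvec tool deg [ 0. -0.  0.]
```

View pics/g1.png

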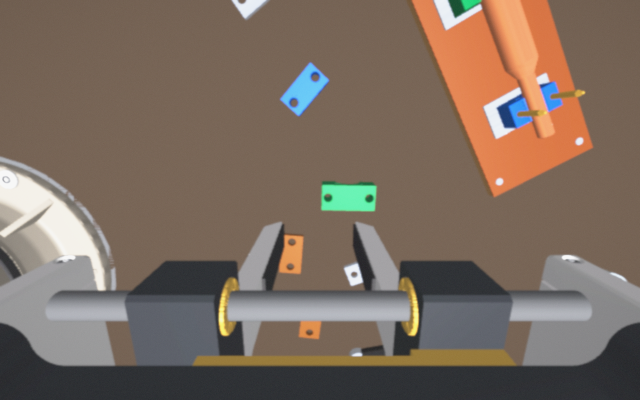

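```bash
cat >> h.py <<'E'
def C_of(f):
    v=np.load(f); return (viewer.calibration('wrist')['K'],v[:9].reshape(3,3),v[9:])
def part(im,C,color,z,near,crop=None,rad=45):
    H,S,V=hsv(im)
    m={"green":((H>55)&(H<90)&(S>110)&(V>150)),"blue":((H>95)&(H<125)&(S>100)&(V>150)),"white":((S<45)&(V>120))}[color].astype(np.uint8)
    best=min(blobs(m,60),key=lambda b:np.hypot(*(b[1]-near)))
    mm=best[3].astype(np.uint8); cs,_=cv2.findContours(mm,cv2.RETR_CCOMP,cv2.CHAIN_APPROX_NONE)
    rc=cv2.minAreaRect(max(cs,key=cv2.contourArea)); P=ray(C,cv2.boxPoints(rc),z)[:,:2]; ctr=ray(C,rc[0],z)[0]
    e=[np.linalg.norm(P[i]-P[(i+1)%4])for i in range(2)]; L=P[1]-P[0] if e[0]>e[1] else P[2]-P[1]
    print(color,best[0],"px",np.round(rc[0],1),"ctr",ctr.round(1),"edges",np.round(e,1),"long",round(float(np.degrees(np.arctan2(L[1],L[0])))%180,1) if 0 else (np.degrees(np.arctan2(L[1],L[0]))%180).round(2))
    # holes: dark blobs inside filled contour
    full=cv2.drawContours(np.zeros_like(mm),[np.intp(cv2.boxPoints(rc))],0,1,-1); full=cv2.erode(full,np.ones((3,3)))
    g=im.max(2).astype(float); med=np.median(g[mm>0])
    hol=sorted(blobs((full>0)&(g<0.75*med),4),key=lambda b:-b[0])[:2]
    if len(hol)==2:
        hp=[]
        for b in hol:
            ys,xs=np.where(cv2.dilate(b[3].astype(np.uint8),np.ones((3,3)))>0); w=np.clip(med-g[ys,xs],0,None); hp.append([(xs*w).sum()/w.sum(),(ys*w).sum()/w.sum()])
        Q=ray(C,hp,z-1)[:,:2]; d=Q[1]-Q[0]; print("holes px",np.round(hp,1).tolist(),"mid",Q.mean(0).round(1),"sep",np.linalg.norm(d).round(1),"ang",(np.degrees(np.arctan2(d[1],d[0]))%180).round(2),"areas",[b[0] for b in hol])
    if crop:
        x,y=np.intp(near); x0,y0=max(0,x-rad),max(0,y-rad); cv2.imwrite(f"pics/{crop}.png",cv2.resize(im[y0:y+rad,x0:x+rad,::-1],None,fx=6,fy=6,interpolation=2))
E
python3 - <<'E'
from h import *
im=cv2.imread('pics/g1.png')[:,:,::-1].copy(); C=C_of('g1.npy')
part(im,C,"green",24,(348,197),"g1c")
part(im,C,"blue",18,(304,88))
E
```

```text
green 1287 px [348.4 197.2] ctr [458.7 -69.7  24. ] edges [30.7 61. ] long 157.9
holes px [[327.6, 197.3], [368.9, 198.0]] mid [458.4 -70.4] sep 48.1 ang 158.33 areas [np.int32(52), np.int32(51)]
blue 1186 px [304.2  89.2] ctr [453.8  58.6  18. ] edges [50.5 27.7] long 26.49
holes px [[314.8, 76.5], [293.4, 102.3]] mid [453.4  58.4] sep 34.9 ang 27.49 areas [np.int32(55), np.int32(51)]
```

View pics/g1c.png

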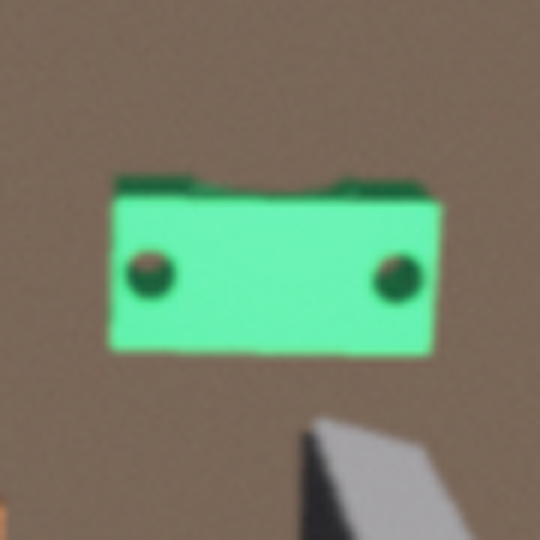

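```bash
python3 -c "
from h import *
plan(458.6,-70,-19,68.2)"
```

```text
t 21.25 pos [428.4 -49.2 134.9] yaw 69.26 zax [-1.e-04  2.e-04 -1.e+00] q [ 0.43  0.11 -0.49  2.15  0.07  0.89 -0.46] F [0.  0.6 0.5] w 47.4
turn tool z deg (half-turn alt) 1.06 -178.94
after turn, shift cm: [-0.808  3.575 15.395]
tilt fix rotvec tool deg [-0.01 -0.01 -0.  ]
```

```bash
python3 -m creep '[[[0,0,0],[0,0,1.05]],[[-0.8,3.57,0],[0,0,0]],[[0,0,3],[0,0,0]],[[0,0,3],[0,0,0]],[[0,0,3],[0,0,0]],[[0,0,0],[0,0,0]],[[0,0,0],[0,0,0]]]' 0.75 25
python3 -c "
from h import *
plan(458.6,-70,-19,68.2)
im,C,st=shot('wrist','g2')
part(im,C,'green',24,(320,200),'g2c')"
```

```text
time: 22.12
position: [459.0, -70.0, 45.9]
eef_rot: [0.829, 0.559, 0.0, 0.0]
wrist_force: [0.0, -0.7, -0.9]
grip_width: 82.3
t 22.12 pos [459.  -70.   45.9] yaw 68.03 zax [ 6.e-04  1.e-04 -1.e+00] q [ 0.4   0.3  -0.44  2.17  0.19  0.71 -0.56] F [ 0.  -0.7 -0.9] w 82.3
turn tool z deg (half-turn alt) -0.17 179.83
after turn, shift cm: [-0.012 -0.039  6.485]
tilt fix rotvec tool deg [ 0.03 -0.02 -0.  ]
green 2390 px [317. 214.] ctr [458.8 -69.7  24. ] edges [61.3 30.1] long 158.01
holes px [[288.5, 214.5], [345.3, 214.3]] mid [458.4 -70.3] sep 48.1 ang 158.19 areas [np.int32(109), np.int32(104)]
```

View pics/g2.png

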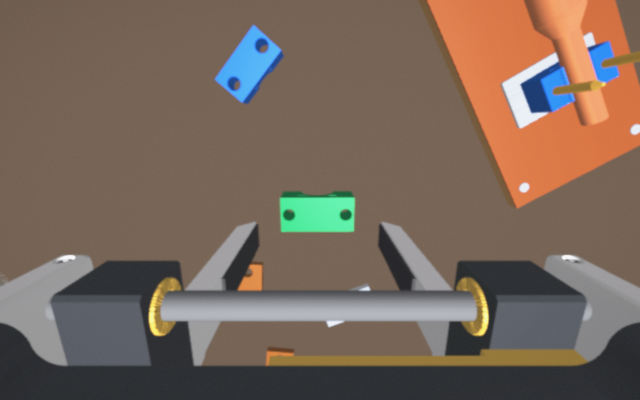

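```bash
python3 -m creep '[[[0,0,3],[0,0,0]],[[0,0,2.5],[0,0,0]],[[0,0,1],[0,0,0]],[[0,0,0],[0,0,0]],[[0,0,0],[0,0,0]]]'
python3 -m creep '[[[0,0,0],[0,0,0]],[[0,0,0],[0,0,0]],[[0,0,0],[0,0,0]],[[0,0,0],[0,0,0]],[[0,0,0],[0,0,0]]]' -1 25
python3 -m creep '[[[0,0,-2],[0,0,0]],[[0,0,-4],[0,0,0]],[[0,0,-4],[0,0,0]],[[0,0,-4],[0,0,0]],[[0,0,0],[0,0,0]],[[0,0,0],[0,0,0]]]'
python3 -c "
from h import *
im,C,st=shot('wrist','g3')
plan(650.1,87.0,115,98.63)"
```

```text
time: 22.8
position: [459.2, -70.2, -19.0]
eef_rot: [0.829, 0.559, 0.001, 0.0]
wrist_force: [-0.7, 0.3, -1.0]
grip_width: 82.2
time: 23.42
position: [458.7, -70.2, -19.7]
eef_rot: [0.829, 0.559, 0.0, 0.0]
wrist_force: [-2.1, 0.3, 7.1]
grip_width: 62.0
time: 24.18
position: [458.2, -70.3, 119.6]
eef_rot: [0.829, 0.559, -0.0, -0.0]
wrist_force: [0.2, 0.5, -0.8]
grip_width: 61.9
t 24.23 pos [457.8 -70.1 119.1] yaw 68.01 zax [-1.3e-03  2.0e-04 -1.0e+00] q [ 0.45  0.19 -0.48  2.11  0.11  0.87 -0.48] F [-0.   0.5 -1.2] w 61.8
turn tool z deg (half-turn alt) -30.62 149.38
after turn, shift cm: [12.65  21.366  0.414]
tilt fix rotvec tool deg [-0.07  0.02  0.  ]
```

View pics/g3.png

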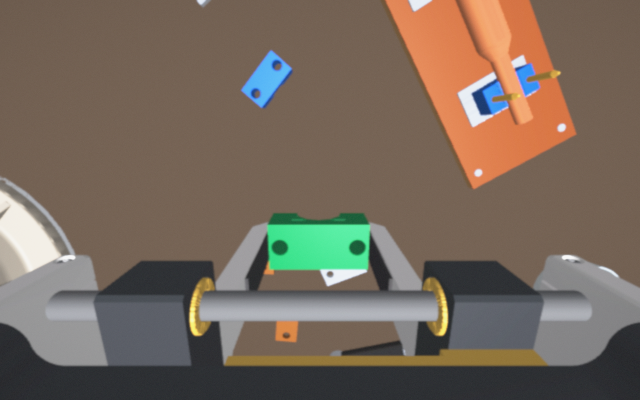

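Run:
```python
from h import *
im=cv2.imread('pics/g3.png')[:,:,::-1].copy()
c=viewer.calibration('wrist');T=c['tool_from_camera'];C=(c['K'],T[:3,:3],T[:3,3])
part(im,C,'green',-43.5,(318,245))
```

```text
green 4218 px [318.  246.5] ctr [  0.5   0.5 -43.5] edges [61.4 30. ] long 90.0
holes px [[279.3, 247.1], [356.9, 247.1]] mid [0.6 0.6] sep 47.5 ang 89.99 areas [np.int32(195), np.int32(191)]
```

```bash
python3 -m creep '[[[0,0,0],[0,0,-10]],[[0,0,0],[0,0,-10]],[[0,0,0],[0,0,-10.6]],[[2.52,4.26,0],[0,0,0]],[[2.52,4.26,0],[0,0,0]],[[2.52,4.26,0],[0,0,0]],[[2.52,4.26,0],[0,0,0]],[[2.52,4.26,0],[0,0,0]],[[0,0,0],[0,0,0]],[[0,0,0],[0,0,0]]]'
python3 -c "
from h import *
im,C,st=shot('wrist','g4')
plan(649.7,86.4,66,98.63)"
```

```text
time: 25.48
position: [649.2, 86.2, 118.3]
eef_rot: [0.652, 0.758, -0.001, -0.001]
wrist_force: [0.5, -0.6, -0.2]
grip_width: 61.8
t 25.52 pos [649.2  85.6 118.8] yaw 98.6 zax [-2.e-03 -5.e-04 -1.e+00] q [ 0.17  0.51 -0.55  1.68  0.3   1.04 -0.32] F [ 0.7  0.2 -0.5] w 62.0
turn tool z deg (half-turn alt) -0.03 179.97
after turn, shift cm: [0.071 0.06  5.282]
tilt fix rotvec tool deg [-0.12  0.01 -0.  ]
```

View pics/g4.png

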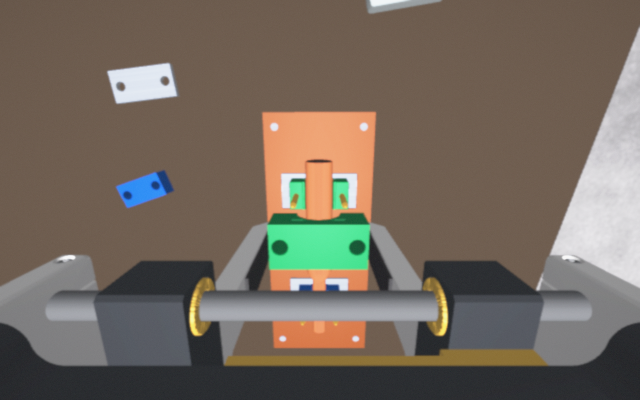

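Run:
```python
from h import *
im=cv2.imread('pics/g4.png')
cv2.imwrite('pics/z3.png',cv2.resize(im[150:275,260:380],None,fx=6,fy=6,interpolation=2)[:600])
```

```text
(no output)
```

View pics/z3.png

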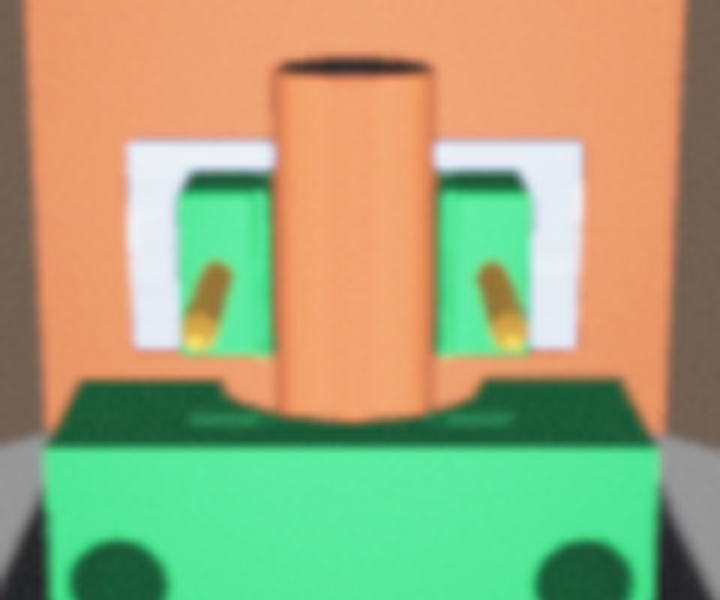

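Run:
```python
from h import *
c=viewer.calibration('wrist');T=c['tool_from_camera'];C=(c['K'],T[:3,:3],T[:3,3])
q=ray(C,[[292.6,205.5],[344.9,205.5]],40.5+1);print(q,q.mean(0))
q=ray(C,[[296,195],[341.3,195]],80.5);print(q,q.mean(0))
```

```text
[[  1.61598605 -22.72447486  41.5       ]
 [  1.6137799   24.76583635  41.5       ]] [ 1.61488298  1.02068075 41.5       ]
[[  1.63752996 -22.65341574  80.5       ]
 [  1.63452793  24.60024113  80.5       ]] [ 1.63602895  0.97341269 80.5       ]
```

```bash
python3 -m creep '[[[0.09,0.05,0],[0,0,0]],[[0,0,3],[0,0,0]],[[0,0,2.2],[0,0,0]],[[0,0,0],[0,0,0]],[[0,0,0],[0,0,0]]]'
python3 -c "
from h import *
plan(649.7,86.4,18.5,98.63)
im,C,st=shot('wrist','g5');cv2.imwrite('pics/z4.png',cv2.resize(im[180:280,260:380,::-1],None,fx=6,fy=6,interpolation=2))"
```

```text
time: 26.15
position: [651.0, 87.4, 68.7]
eef_rot: [0.652, 0.758, 0.0, 0.0]
wrist_force: [-0.9, -0.0, -0.5]
grip_width: 61.8
t 26.15 pos [651.   87.4  68.7] yaw 98.6 zax [ 6.e-04  3.e-04 -1.e+00] q [ 0.15  0.56 -0.53  1.72  0.33  0.95 -0.35] F [-0.9 -0.  -0.5] w 61.8
turn tool z deg (half-turn alt) -0.03 179.97
after turn, shift cm: [-0.079 -0.14   5.024]
tilt fix rotvec tool deg [ 0.04 -0.01  0.  ]
```

View pics/z4.png

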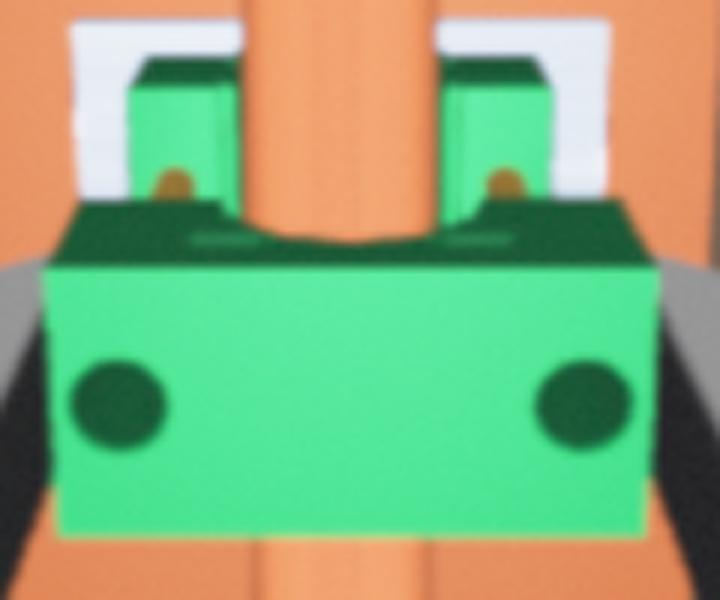

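```bash
python3 -m creep '[[[0,0,0],[0,0,0]],[[0,0,0],[0,0,0]],[[0,0,0],[0,0,0]]]' >/dev/null
python3 -c "
from h import *
plan(649.7,86.4,18.5,98.63)"
python3 -m creep '[[[0,0,0],[0,0,0]]]' | grep posi
```

```text
t 26.57 pos [650.7  87.3  68.2] yaw 98.61 zax [ 3.e-04  0.e+00 -1.e+00] q [ 0.15  0.56 -0.53  1.72  0.33  0.95 -0.35] F [-0.2 -0.8 -0.9] w 61.8
turn tool z deg (half-turn alt) -0.02 179.98
after turn, shift cm: [-0.073 -0.11   4.972]
tilt fix rotvec tool deg [ 0.02  0.   -0.  ]
position: [650.6, 87.3, 68.1]
```

```bash
python3 -m creep '[[[-0.07,-0.11,0],[0,0,0]],[[0,0,0],[0,0,0]],[[0,0,0],[0,0,0]]]' | grep posi
python3 -c "
from h import *
im,C,st=shot('wrist','g6');cv2.imwrite('pics/z4.png',cv2.resize(im[180:280,260:380,::-1],None,fx=6,fy=6,interpolation=2))
plan(649.7,86.4,18.5,98.63)"
```

```text
position: [649.6, 86.4, 68.0]
t 27.12 pos [649.6  86.4  68. ] yaw 98.61 zax [ 0.  0. -1.] q [ 0.16  0.56 -0.53  1.72  0.33  0.95 -0.35] F [-0.6  0.  -0.4] w 61.8
turn tool z deg (half-turn alt) -0.02 179.98
after turn, shift cm: [-0.006  0.007  4.953]
tilt fix rotvec tool deg [ 0. -0.  0.]
```

View pics/z4.png

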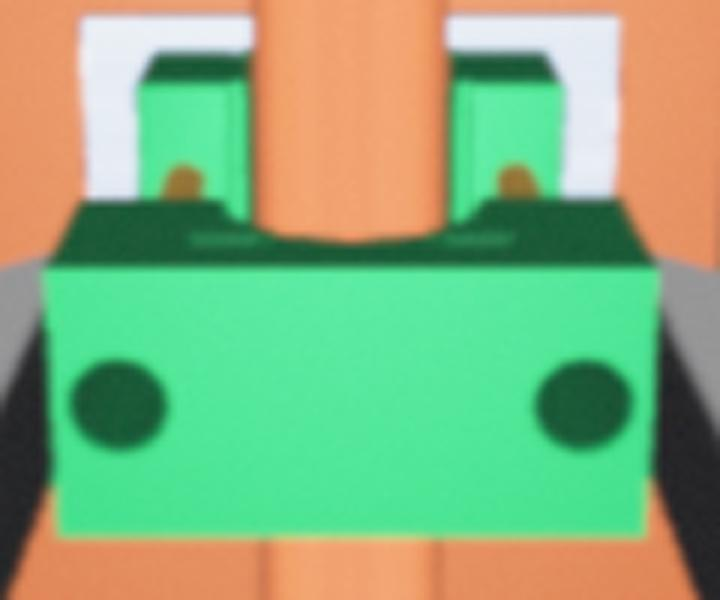

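```bash
python3 -m creep '[[[0,0,1],[0,0,0]],[[0,0,1],[0,0,0]],[[0,0,0.7],[0,0,0]],[[0,0,0],[0,0,0]],[[0,0,0],[0,0,0]]]'| egrep 'posi|force'
python3 -c "
from h import *
im,C,st=shot('wrist','g7');cv2.imwrite('pics/z4.png',cv2.resize(im[180:280,260:380,::-1],None,fx=6,fy=6,interpolation=2))
plan(649.7,86.4,18.5,98.63)"
```

```text
position: [649.7, 86.5, 41.1]
wrist_force: [0.8, -0.3, -0.5]
t 27.8 pos [649.8  86.5  41.3] yaw 98.61 zax [ 4.e-04  2.e-04 -1.e+00] q [ 0.15  0.59 -0.51  1.74  0.36  0.91 -0.37] F [ 0.8  0.1 -0.5] w 61.7
turn tool z deg (half-turn alt) -0.02 179.98
after turn, shift cm: [-0.012 -0.016  2.278]
tilt fix rotvec tool deg [ 0.03 -0.01 -0.  ]
```

View pics/z4.png

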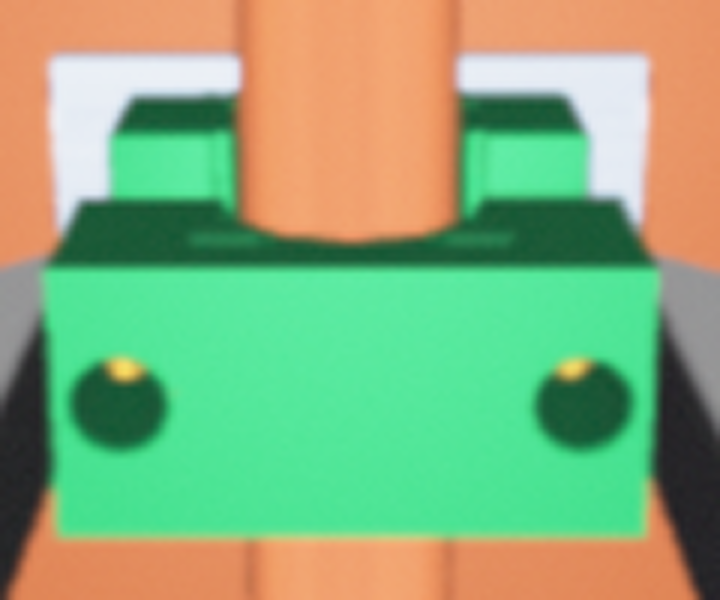

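Stud tips are rising inside both holes. Continue down to seat.

```bash
python3 -m creep '[[[0,0,1],[0,0,0]],[[0,0,0.8],[0,0,0]],[[0,0,0.3],[0,0,0]],[[0,0,0],[0,0,0]],[[0,0,0],[0,0,0]]]'| egrep 'posi|force'
python3 -m creep '[[[0,0,0.1],[0,0,0]],[[0,0,0],[0,0,0]]]'| egrep 'posi|force'
python3 -m creep '[[[0,0,0.1],[0,0,0]],[[0,0,0],[0,0,0]]]'| egrep 'posi|force'
```

```text
position: [649.8, 86.6, 20.2]
wrist_force: [1.2, 0.0, -0.3]
position: [649.6, 86.4, 19.1]
wrist_force: [0.2, -0.5, -0.5]
position: [649.7, 86.5, 18.4]
wrist_force: [-1.7, -0.6, 4.7]
```

```bash
python3 -m creep '[[[0,0,0],[0,0,0]],[[0,0,0],[0,0,0]],[[0,0,0],[0,0,0]]]' 0.6 25 | egrep 'posi|force|grip'
python3 -m creep '[[[0,0,-2],[0,0,0]],[[0,0,-5],[0,0,0]],[[0,0,-5],[0,0,0]],[[2.89,-4.62,0],[0,0,0]],[[2.89,-4.62,0],[0,0,0]],[[2.89,-4.62,0],[0,0,0]],[[2.89,-4.62,0],[0,0,-7.1]],[[0,0,4],[0,0,0]],[[0,0,4],[0,0,0]],[[0,0,0],[0,0,0]],[[0,0,0],[0,0,0]],[[0,0,0],[0,0,0]]]' 0.8 25
python3 -c "
from h import *
im,C,st=shot('wrist','p1')
plan(449.5,173,-21.5,105.7)"
```

```text
position: [649.6, 86.4, 17.9]
wrist_force: [0.4, 0.1, -1.0]
grip_width: 75.2
time: 30.8
position: [450.7, 173.5, 59.7]
eef_rot: [0.604, 0.797, 0.001, 0.001]
wrist_force: [-0.1, 0.5, 0.1]
grip_width: 84.5
t 30.85 pos [450.5 173.3  59.4] yaw 105.69 zax [ 2.1e-03  5.0e-04 -1.0e+00] q [ 0.06  0.34 -0.66  2.11  0.3   0.78 -0.5 ] F [ 0.3  0.6 -0.3] w 84.6
turn tool z deg (half-turn alt) -0.01 179.99
after turn, shift cm: [-2.000e-03 -1.060e-01  8.091e+00]
tilt fix rotvec tool deg [ 0.12  0.01 -0.  ]
```

View pics/p1.png

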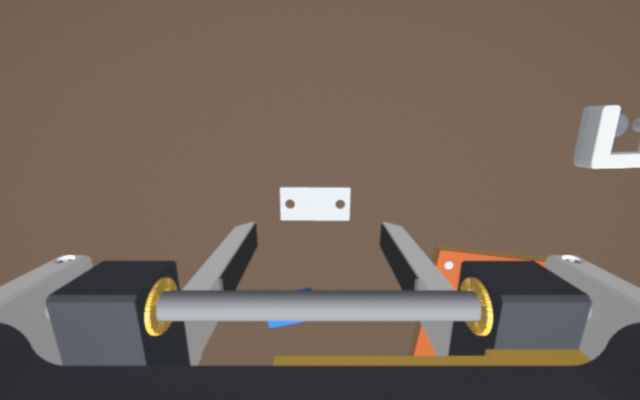

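Run:
```python
from h import *
im,C,st=shot('wrist')
part(im,C,'white',6,(315,204))
plan(449.5,173,-21.5,105.7)
```

```text
white 2487 px [315.  203.5] ctr [448.1 172.7   6. ] edges [67.3 34.6] long 15.66
holes px [[289.8, 203.5], [339.9, 203.8]] mid [448.1 172.2] sep 47.8 ang 15.34 areas [np.int32(65), np.int32(65)]
t 30.9 pos [450.3 173.2  59.1] yaw 105.69 zax [ 1.7e-03  3.0e-04 -1.0e+00] q [ 0.06  0.34 -0.66  2.11  0.3   0.78 -0.5 ] F [-0.8  0.2  0.1] w 84.1
turn tool z deg (half-turn alt) -0.01 179.99
after turn, shift cm: [-0.    -0.084  8.064]
tilt fix rotvec tool deg [0.1  0.01 0.  ]
```

```bash
python3 -m creep '[[[0,-0.22,3],[0,0,0.2]],[[0,0,3],[0,0,0]],[[0,0,1.7],[0,0,0]],[[0,0,0],[0,0,0]],[[0,0,0],[0,0,0]],[[0,0,0],[0,0,0]]]' | egrep 'posi|force|grip'
```

```text
position: [448.1, 172.7, -18.1]
wrist_force: [0.7, 0.0, -0.8]
grip_width: 84.5
```

```bash
python3 -m creep '[[[0,0,0.3],[0,0,0]],[[0,0,0],[0,0,0]],[[0,0,0],[0,0,0]]]' | egrep 'posi|force|grip'
python3 -m creep '[[[0,0,0],[0,0,0]],[[0,0,0],[0,0,0]],[[0,0,0],[0,0,0]],[[0,0,0],[0,0,0]],[[0,0,0],[0,0,0]]]' -1 30| egrep 'posi|force|grip'
```

```text
position: [447.5, 172.5, -21.9]
wrist_force: [-0.5, -0.0, -0.0]
grip_width: 84.8
position: [447.5, 172.5, -22.0]
wrist_force: [-0.2, -0.2, 0.6]
grip_width: 65.7
```

```bash
python3 -m creep '[[[0,0,-2],[0,0,0]],[[0,0,-4],[0,0,0]],[[0,0,-4],[0,0,0]],[[0,0,-3],[0,0,0]],[[0,0,0],[0,0,0]],[[0,0,0],[0,0,0]]]'| egrep 'posi|force|grip'
python3 -c "
from h import *
im,C,st=shot('wrist','p2')
c=viewer.calibration('wrist');T=c['tool_from_camera'];C=(c['K'],T[:3,:3],T[:3,3])
part(im,C,'white',-28,(318,235))
plan(650.1,87,100,98.63)"
```

```text
position: [447.2, 172.1, 107.4]
wrist_force: [-0.9, -1.0, -1.8]
grip_width: 65.4
white 7915 px [318.5 250.5] ctr [ -9.9   0.7 -28. ] edges [ 58.6 141.6] long 90.0
holes px [[316.9, 254.3], [282.5, 236.6]] mid [ -5.8 -11.8] sep 26.2 ang 119.31 areas [np.int32(11372), np.int32(127)]
t 33.45 pos [446.9 172.1 107.1] yaw 105.51 zax [-1.2e-03 -4.0e-04 -1.0e+00] q [ 0.11  0.27 -0.7   2.07  0.22  0.87 -0.44] F [ 0.3  0.3 -1.3] w 65.4
turn tool z deg (half-turn alt) 6.88 -173.12
after turn, shift cm: [-11.464  18.81    0.712]
tilt fix rotvec tool deg [-0.07  0.01  0.  ]
```

View pics/p2.png

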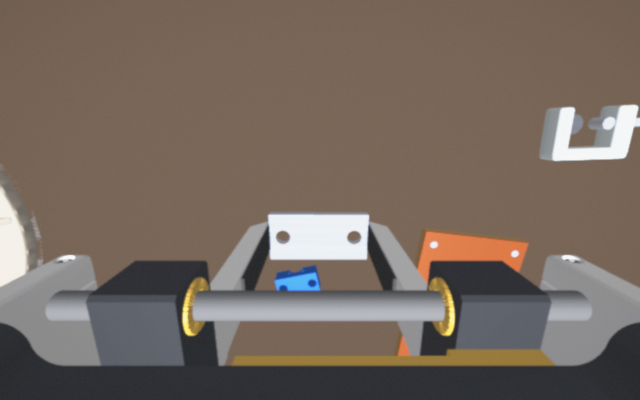

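```bash
python3 -c "
from h import *
c=viewer.calibration('wrist');T=c['tool_from_camera'];C=(c['K'],T[:3,:3],T[:3,3])
print(ray(C,[[282.5,236.6],[354,236.6],[318.3,236.6]],-27),ray(C,[[318.5,236.5]],-28))"
python3 -m creep '[[[0,0,0],[0,0,6.9]],[[-2.8,4.65,0],[0,0,0]],[[-2.8,4.65,0],[0,0,0]],[[-2.8,4.65,0],[0,0,0]],[[-2.8,4.65,0],[0,0,0]],[[0,0,0],[0,0,0]],[[0,0,0],[0,0,0]],[[0,0,0],[0,0,0]],[[0,0,0],[0,0,0]]]'| egrep 'posi|force|grip'
python3 -c "
from h import *
im,C,st=shot('wrist','p3')
cv2.imwrite('pics/z5.png',cv2.resize(im[160:280,250:390,::-1],None,fx=5,fy=5,interpolation=2))
plan(650.1,87,60,98.63)"
```

```text
[[ -0.22772224 -23.50033099 -27.        ]
 [ -0.22701204  24.5705433  -27.        ]
 [ -0.22736662   0.57018545 -27.        ]] [[  0.26053335   0.70403027 -28.        ]]
position: [647.6, 90.1, 108.2]
wrist_force: [-1.0, 0.8, -0.6]
grip_width: 65.5
t 34.62 pos [647.8  89.9 108.3] yaw 98.65 zax [ 3.e-04 -1.e-04 -1.e+00] q [ 0.18  0.52 -0.56  1.69  0.32  1.02 -0.34] F [-0.2 -0.5 -0.4] w 65.5
turn tool z deg (half-turn alt) 0.02 -179.98
after turn, shift cm: [-0.325  0.184  4.826]
tilt fix rotvec tool deg [ 0.02  0.01 -0.  ]
```

View pics/z5.png

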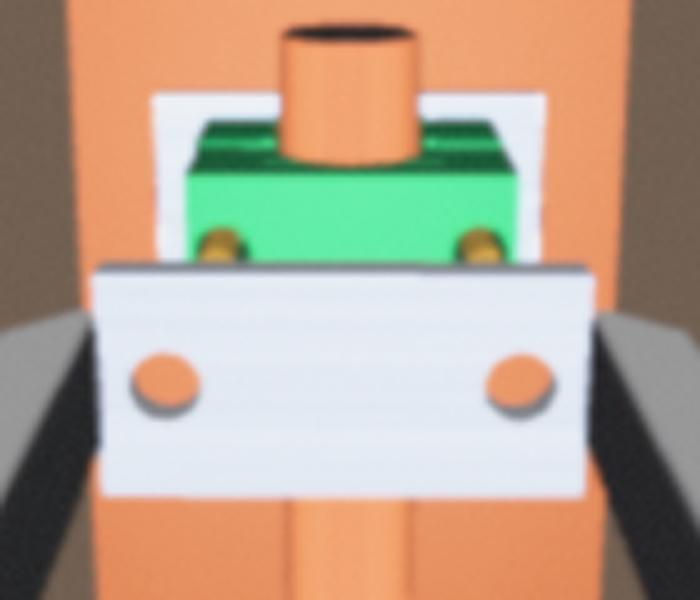

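```bash
python3 -m creep '[[[-0.32,0.12,0],[0,0,0]],[[0,0,2.5],[0,0,0]],[[0,0,2],[0,0,0]],[[0,0,0],[0,0,0]],[[0,0,0],[0,0,0]],[[0,0,0],[0,0,0]],[[0,0,0],[0,0,0]]]'| egrep 'posi|force|grip'
python3 -c "
from h import *
im,C,st=shot('wrist','p4')
cv2.imwrite('pics/z5.png',cv2.resize(im[160:280,250:390,::-1],None,fx=5,fy=5,interpolation=2))
plan(649.5,86.9,40,98.63)"
```

```text
position: [650.1, 86.6, 63.6]
wrist_force: [0.7, 0.3, -0.6]
grip_width: 65.5
t 35.55 pos [650.1  86.6  63.5] yaw 98.61 zax [ 7.e-04  1.e-04 -1.e+00] q [ 0.17  0.57 -0.54  1.72  0.35  0.95 -0.36] F [-0.8 -1.  -1.8] w 65.3
turn tool z deg (half-turn alt) -0.02 179.98
after turn, shift cm: [ 0.033 -0.053  2.351]
tilt fix rotvec tool deg [ 0.04  0.   -0.  ]
```

View pics/z5.png

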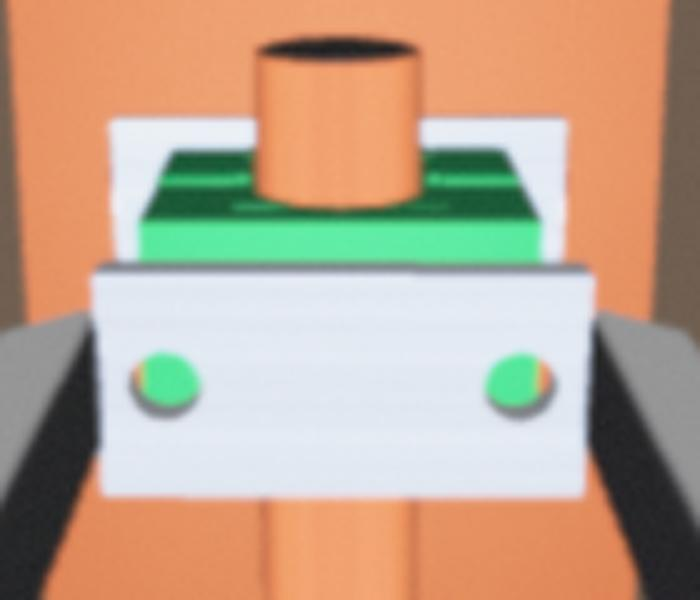

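```bash
python3 -m creep '[[[0.03,-0.05,0],[0,0,0]],[[0,0,0.6],[0,0,0]],[[0,0,0.6],[0,0,0]],[[0,0,0],[0,0,0]],[[0,0,0],[0,0,0]],[[0,0,0],[0,0,0]]]'| egrep 'posi|force|grip'
python3 -c "
from h import *
im,C,st=shot('wrist','p5')
cv2.imwrite('pics/z5.png',cv2.resize(im[160:280,250:390,::-1],None,fx=5,fy=5,interpolation=2))
plan(649.5,86.9,40,98.63)"
```

```text
position: [649.4, 86.9, 51.2]
wrist_force: [-1.0, -0.2, -1.1]
grip_width: 65.7
t 36.35 pos [649.4  86.8  51.2] yaw 98.61 zax [ 3.e-04  1.e-04 -1.e+00] q [ 0.16  0.58 -0.54  1.73  0.36  0.93 -0.37] F [ 0.3 -0.2 -1. ] w 65.2
turn tool z deg (half-turn alt) -0.02 179.98
after turn, shift cm: [0.004 0.012 1.12 ]
tilt fix rotvec tool deg [ 0.02 -0.   -0.  ]
```

View pics/z5.png

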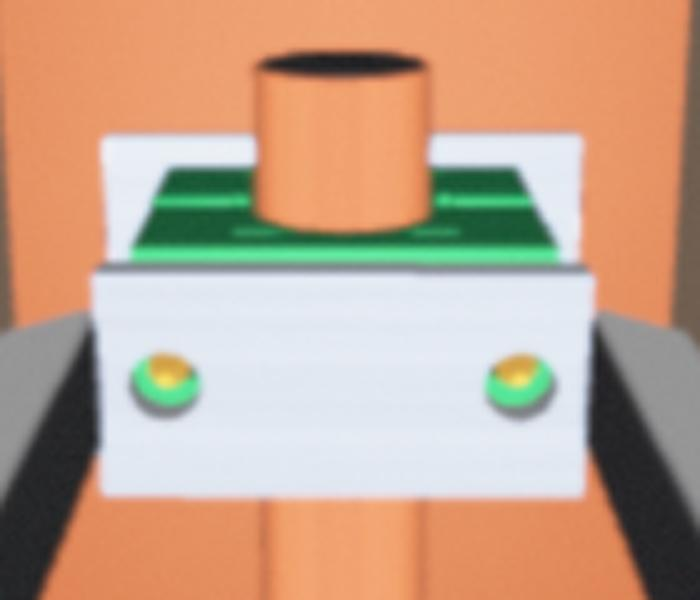

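```bash
python3 -m creep '[[[0,0,0.6],[0,0,0]],[[0,0,0.4],[0,0,0]],[[0,0,0],[0,0,0]],[[0,0,0],[0,0,0]]]'| egrep 'posi|force|grip'
python3 -m creep '[[[0,0,0.1],[0,0,0]],[[0,0,0],[0,0,0]]]'| egrep 'posi|force|grip'
```

```text
position: [649.2, 86.8, 41.0]
wrist_force: [-0.2, 0.3, -1.0]
grip_width: 64.7
position: [649.4, 86.8, 40.1]
wrist_force: [0.2, -0.0, -0.4]
grip_width: 65.0
```

```bash
python3 -m creep '[[[0,0,0.1],[0,0,0]],[[0,0,0],[0,0,0]]]'| egrep 'posi|force|grip'
python3 -c "
from h import *
im,C,st=shot('wrist','p6')
cv2.imwrite('pics/z5.png',cv2.resize(im[160:280,250:390,::-1],None,fx=5,fy=5,interpolation=2))"
```

```text
position: [649.4, 86.9, 40.0]
wrist_force: [-4.8, -1.0, 14.2]
grip_width: 65.3
```

View pics/z5.png

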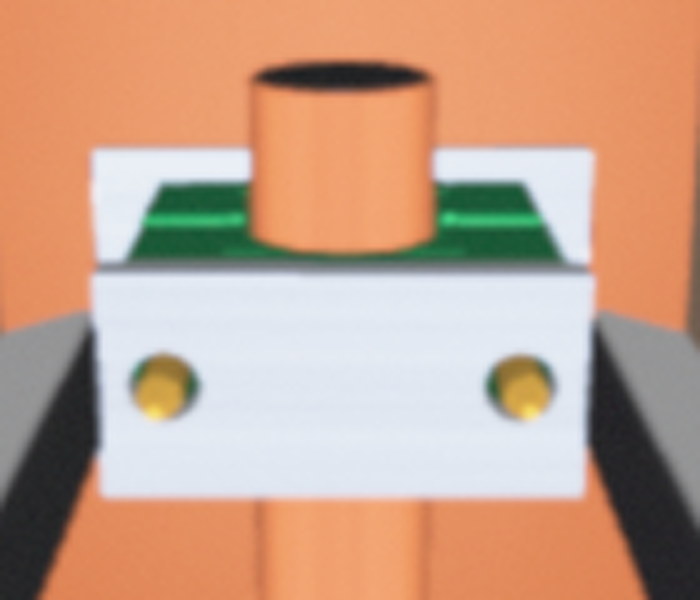

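```bash
python3 -m creep '[[[0,0,0],[0,0,0]],[[0,0,0],[0,0,0]],[[0,0,0],[0,0,0]]]' 0.65 25 | egrep 'posi|force|grip'
python3 -m creep '[[[0,0,-2],[0,0,0]],[[0,0,-4],[0,0,0]],[[0,0,-4],[0,0,0]],[[0.03,-4.95,0],[0,0,0]],[[0.03,-4.95,0],[0,0,0]],[[0.03,-4.95,0],[0,0,0]],[[0.03,-4.95,0],[0,0,-9.3]],[[0,0,4],[0,0,-9.3]],[[0,0,4],[0,0,0]],[[0,0,0],[0,0,0]],[[0,0,0],[0,0,0]],[[0,0,0],[0,0,0]],[[0,0,0],[0,0,0]]]' 0.6 25| egrep 'time|posi|force|grip'
python3 -c "
from h import *
im,C,st=shot('wrist','b1')
part(im,C,'blue',18,(318,212))
plan(453.6,58.5,-19.5,117.2)"
```

```text
position: [649.2, 86.8, 38.9]
wrist_force: [0.9, -0.1, -0.4]
grip_width: 77.5
time: 39.4
position: [454.0, 58.4, 60.0]
wrist_force: [-0.4, 0.4, 0.5]
grip_width: 75.3
blue 1528 px [317.  204.5] ctr [452.4  60.1  18. ] edges [48.4 29.3] long 27.18
holes px [[316.6, 190.0], [298.1, 205.9]] mid [441.9  61.3] sep 22.5 ang 68.64 areas [np.int32(106), np.int32(69)]
t 39.45 pos [453.8  58.4  59.7] yaw 117.2 zax [ 1.2e-03 -1.0e-04 -1.0e+00] q [ 0.32  0.3  -0.67  2.16  0.27  0.76 -0.05] F [ 0.9 -0.5 -0.2] w 75.4
turn tool z deg (half-turn alt) -0.0 180.0
after turn, shift cm: [ 0.02  -0.013  7.925]
tilt fix rotvec tool deg [ 0.06  0.04 -0.  ]
```

View pics/b1.png

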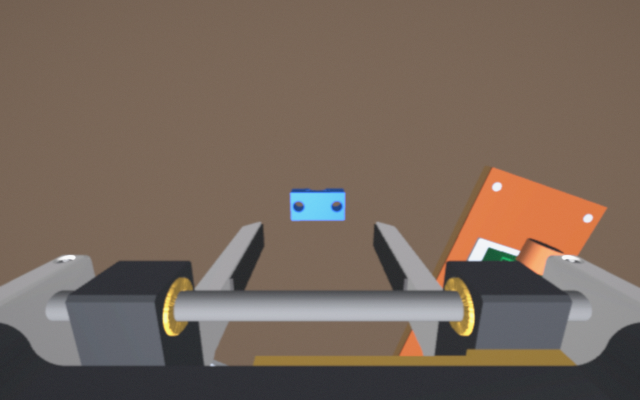

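```bash
python3 -c "
from h import *
C=cam('wrist');print(ray(C,[[298.3,206],[336.5,206],[317.4,206]],17.5).round(1))"
```

```text
[[437.7  51.   17.5]
 [468.7  66.9  17.5]
 [453.2  58.9  17.5]]
```

```bash
python3 -m creep '[[[0.06,-0.04,3],[0,0,0]],[[0,0,3],[0,0,0]],[[0,0,1.8],[0,0,0]],[[0,0,0],[0,0,0]],[[0,0,0],[0,0,0]],[[0,0,0],[0,0,0]],[[0,0,0],[0,0,0]]]' | egrep 'posi|force|grip'
python3 -m creep '[[[0,0,0],[0,0,0]],[[0,0,0],[0,0,0]],[[0,0,0],[0,0,0]],[[0,0,0],[0,0,0]],[[0,0,0],[0,0,0]]]' -1 25| egrep 'posi|force|grip'
```

```text
position: [453.1, 58.7, -18.4]
wrist_force: [-0.7, -0.9, -0.3]
grip_width: 75.3
position: [452.7, 58.7, -19.0]
wrist_force: [0.7, -0.8, 1.0]
grip_width: 48.7
```

```bash
python3 -m creep '[[[0,0,-2],[0,0,0]],[[0,0,-4],[0,0,0]],[[0,0,-4],[0,0,0]],[[0,0,-3],[0,0,0]],[[0,0,0],[0,0,9.3]],[[0,0,0],[0,0,9.3]],[[-3.28,4.97,0],[0,0,0]],[[-3.28,4.97,0],[0,0,0]],[[-3.28,4.97,0],[0,0,0]],[[-3.28,4.97,0],[0,0,0]],[[0,0,0],[0,0,0]],[[0,0,0],[0,0,0]],[[0,0,0],[0,0,0]],[[0,0,0],[0,0,0]]]'| egrep 'time|posi|force|grip'
python3 -c "
from h import *
im,C,st=shot('wrist','b2')
plan(669.1,-41.2,60,98.63)
cv2.imwrite('pics/z6.png',cv2.resize(im[150:280,250:390,::-1],None,fx=4.5,fy=4.5,interpolation=2))"
```

```text
time: 42.7
position: [668.4, -40.8, 111.5]
wrist_force: [-0.2, -0.3, -0.3]
grip_width: 48.6
t 42.75 pos [668.6 -41.  111.5] yaw 98.64 zax [ 5.e-04 -3.e-04 -1.e+00] q [ 0.36  0.54 -0.54  1.65  0.31  1.04 -0.13] F [ 0.1  0.7 -0.1] w 48.8
turn tool z deg (half-turn alt) 0.01 -179.99
after turn, shift cm: [-0.03   0.048  5.151]
tilt fix rotvec tool deg [ 0.03  0.02 -0.  ]
```

View pics/z6.png

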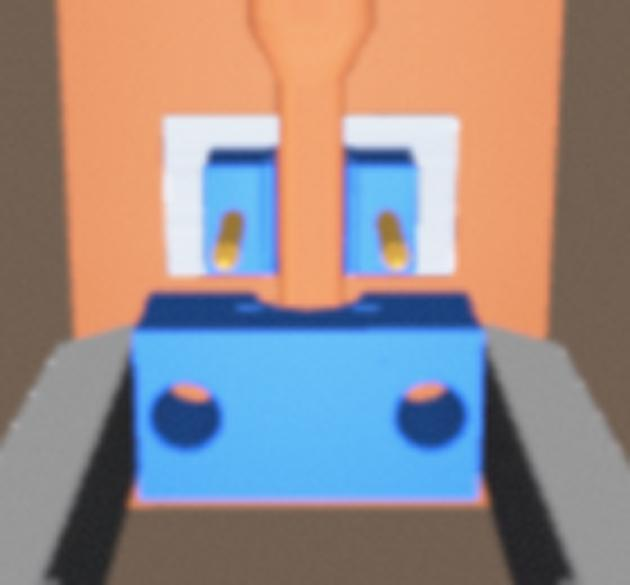

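View pics/b2.png

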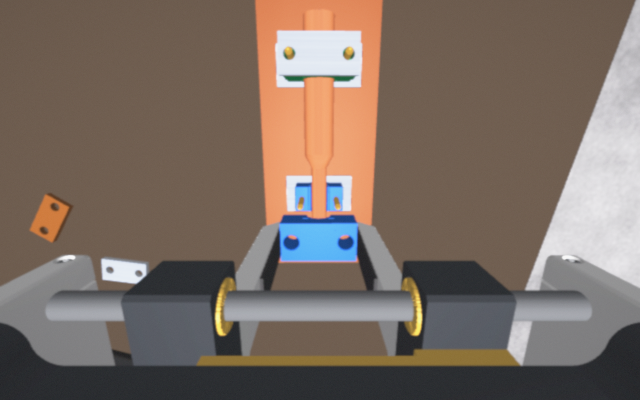

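```bash
python3 -c "
from h import *
c=viewer.calibration('wrist');T=c['tool_from_camera'];C=(c['K'],T[:3,:3],T[:3,3])
f=lambda u,v:[250+(u+.5)/4.5-.5,150+(v+.5)/4.5-.5]
q=ray(C,[f(224,260),f(398,260)],111.5-71.5);print(q,q.mean(0))
q=ray(C,[f(231,217),f(388,217)],111.5-38);print(q,q.mean(0))
q=ray(C,[f(186,418),f(431,418)],-36.5);print(q,q.mean(0))
q=ray(C,[f(133,329),f(484,329),f(478,500),f(138,500)],-37);print(q,q.mean(0))"
```

```text
[[  0.27542163 -16.48636164  40.        ]
 [  0.27392632  18.4700322   40.        ]] [ 0.27467398  0.99183528 40.        ]
[[  0.41803291 -17.09535327  73.5       ]
 [  0.41595501  18.49035922  73.5       ]] [ 0.41699396  0.69750298 73.5       ]
[[ -0.25599763 -16.87646392 -36.5       ]
 [ -0.25540236  17.94090638 -36.5       ]] [ -0.25569999   0.53222123 -36.5       ]
[[ 13.31169411 -23.86063448 -37.        ]
 [ 13.31085865  24.92971434 -37.        ]
 [-12.79455217  24.97846158 -37.        ]
 [-12.79699521 -24.06439065 -37.        ]] [  0.25775134   0.4957877  -37.        ]
```

```bash
python3 -m creep '[[[0.03,0.03,0],[0,0,0]],[[0,0,2.5],[0,0,0]],[[0,0,2.7],[0,0,0]],[[0,0,0],[0,0,0]],[[0,0,0],[0,0,0]],[[0,0,0],[0,0,0]],[[0,0,0],[0,0,0]]]'| egrep 'time|posi|force|grip'
python3 -c "
from h import *
im,C,st=shot('wrist','b3')
plan(668.9,-40.6,19,98.63)
cv2.imwrite('pics/z6.png',cv2.resize(im[150:280,250:390,::-1],None,fx=4.5,fy=4.5,interpolation=2))"
```

```text
time: 43.62
position: [669.6, -40.9, 59.8]
wrist_force: [-0.3, -0.3, -0.4]
grip_width: 48.7
t 43.67 pos [669.5 -41.   59.7] yaw 98.61 zax [ 9.e-04 -1.e-04 -1.e+00] q [ 0.34  0.59 -0.52  1.69  0.35  0.95 -0.16] F [ 0.2  0.3 -0.1] w 48.5
turn tool z deg (half-turn alt) -0.02 179.98
after turn, shift cm: [ 0.045 -0.05   4.068]
tilt fix rotvec tool deg [ 0.05  0.01 -0.  ]
```

View pics/z6.png

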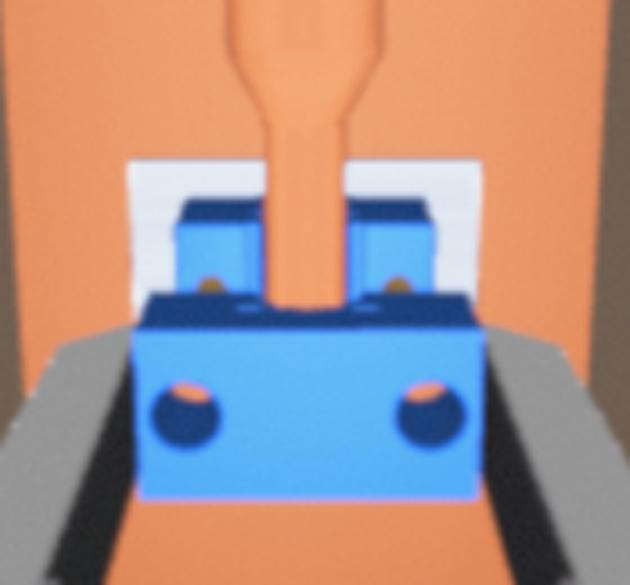

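```bash
python3 -m creep '[[[0.04,-0.055,0],[0,0,0]],[[0,0,0],[0,0,0]],[[0,0,1],[0,0,0]],[[0,0,0.8],[0,0,0]],[[0,0,0],[0,0,0]],[[0,0,0],[0,0,0]],[[0,0,0],[0,0,0]]]'| egrep 'time|posi|force|grip'
python3 -c "
from h import *
im,C,st=shot('wrist','b4')
plan(668.9,-40.6,19,98.63)
cv2.imwrite('pics/z6.png',cv2.resize(im[150:280,250:390,::-1],None,fx=4.5,fy=4.5,interpolation=2))"
```

```text
time: 44.55
position: [668.7, -40.5, 41.3]
wrist_force: [0.1, 0.1, -0.9]
grip_width: 48.8
t 44.6 pos [668.7 -40.6  41.3] yaw 98.61 zax [ 4.e-04  1.e-04 -1.e+00] q [ 0.33  0.61 -0.51  1.7   0.36  0.92 -0.17] F [ 0.6  0.4 -0. ] w 49.0
turn tool z deg (half-turn alt) -0.02 179.98
after turn, shift cm: [-0.005  0.018  2.227]
tilt fix rotvec tool deg [ 0.02  0.   -0.  ]
```

View pics/z6.png

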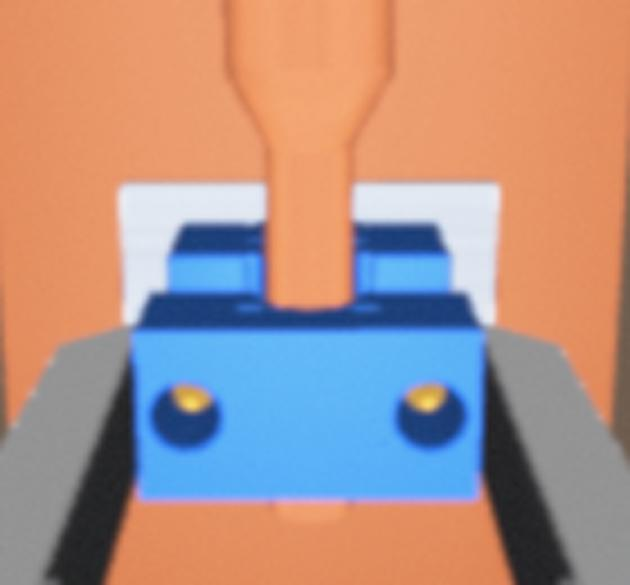

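Both stud tips show inside the holes at crop (190,395) and (429,395), so I can seat it.

```bash
python3 -m creep '[[[0,0.01,1],[0,0,0]],[[0,0,0.8],[0,0,0]],[[0,0,0.2],[0,0,0]],[[0,0,0],[0,0,0]],[[0,0,0],[0,0,0]]]'| egrep 'posi|force'
python3 -m creep '[[[0,0,0.1],[0,0,0]],[[0,0,0],[0,0,0]],[[0,0,0],[0,0,0]]]'| egrep 'posi|force'
```

```text
position: [668.8, -40.5, 21.2]
wrist_force: [-0.5, -0.5, -0.4]
position: [668.7, -40.6, 20.1]
wrist_force: [0.2, -0.4, -1.0]
```

```bash
python3 -m creep '[[[0,0,0.1],[0,0,0]],[[0,0,0],[0,0,0]],[[0,0,0],[0,0,0]]]'| egrep 'posi|force'
python3 -m creep '[[[0,0,0.07],[0,0,0]],[[0,0,0],[0,0,0]]]'| egrep 'posi|force'
```

```text
position: [668.7, -40.6, 19.1]
wrist_force: [0.2, -0.2, 1.7]
position: [668.8, -40.6, 19.0]
wrist_force: [-3.9, -0.4, 10.6]
```

```bash
python3 -m creep '[[[0,0,0],[0,0,0]],[[0,0,0],[0,0,0]],[[0,0,0],[0,0,0]]]' 0.35 25 | egrep 'posi|force|grip'
python3 -m creep '[[[0,0,-2],[0,0,0]],[[0,0,-5],[0,0,0]],[[0,0,-5],[0,0,0]],[[-2.03,-4.72,0],[0,0,0]],[[-2.03,-4.72,0],[0,0,0]],[[-2.03,-4.72,0],[0,0,0]],[[-2.03,-4.72,0],[0,0,0]],[[-2.03,-4.72,0],[0,0,8.3]],[[0,0,4],[0,0,0]],[[0,0,4],[0,0,0]],[[0,0,0],[0,0,0]],[[0,0,0],[0,0,0]],[[0,0,0],[0,0,0]],[[0,0,0],[0,0,0]]]' 0.6 25| egrep 'time|posi|force|grip'
python3 -c "
from h import *
im,C,st=shot('wrist','d1')
plan(450.4,-176.3,-21.8,90.3)
part(im,C,'white',6,(318,205))"
```

```text
position: [668.5, -40.5, 18.1]
wrist_force: [-0.2, -0.5, -0.4]
grip_width: 63.6
time: 48.35
position: [451.1, -176.5, 59.3]
wrist_force: [1.4, 0.3, -0.9]
grip_width: 75.1
t 48.4 pos [ 450.9 -176.4   59.1] yaw 90.31 zax [ 1.1e-03 -6.0e-04 -1.0e+00] q [ 0.69  0.32 -0.52  2.11  0.23  0.76  0.03] F [-0.3 -0.1 -0.4] w 75.1
turn tool z deg (half-turn alt) 0.01 -179.99
after turn, shift cm: [ 0.013 -0.054  8.089]
tilt fix rotvec tool deg [ 0.06  0.03 -0.  ]
white 1797 px [315.  203.5] ctr [ 448.7 -176.3    6. ] edges [54.3 30.6] long 0.29
holes px [[296.6, 203.8], [333.1, 203.6]] mid [ 448.6 -176.8] sep 34.9 ang 0.67 areas [np.int32(63), np.int32(60)]
```

View pics/d1.png

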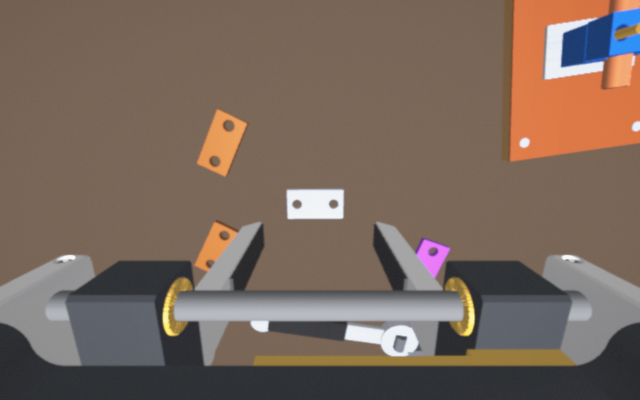

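```bash
python3 -c "
import cv2
im=cv2.imread('pics/d1.png')[90:290,180:460]; cv2.imwrite('pics/d1c.png',cv2.resize(im,None,fx=2.8,fy=2.8,interpolation=2))"
```

```text
(no output)
```

View pics/d1c.png

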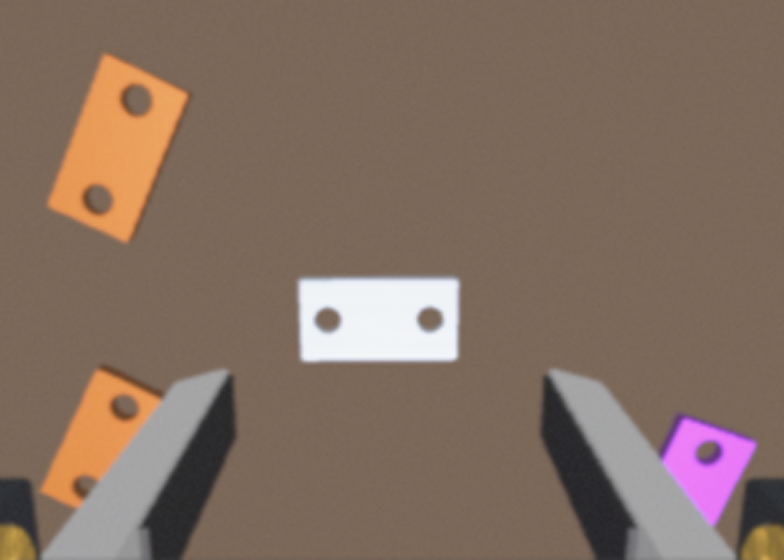

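```bash
python3 -m creep '[[[0,-0.21,3],[0,0,-0.15]],[[0,0,3],[0,0,0]],[[0,0,1.7],[0,0,0]],[[0,0,0],[0,0,0]],[[0,0,0.25],[0,0,0]],[[0,0,0],[0,0,0]],[[0,0,0],[0,0,0]]]' | egrep 'posi|force|grip'
```

```text
position: [448.7, -176.5, -20.7]
wrist_force: [-0.2, -0.6, 0.8]
grip_width: 75.5
```

```bash
python3 -m creep '[[[0,0,0.05],[0,0,0]],[[0,0,0],[0,0,0]]]'| egrep 'posi|force|grip'
python3 -m creep '[[[0,0,0],[0,0,0]],[[0,0,0],[0,0,0]],[[0,0,0],[0,0,0]],[[0,0,0],[0,0,0]],[[0,0,0],[0,0,0]]]' -1 30| egrep 'posi|force|grip'
```

```text
position: [448.4, -176.3, -21.6]
wrist_force: [-0.3, 0.1, -1.1]
grip_width: 75.2
position: [448.4, -176.2, -21.7]
wrist_force: [0.1, -0.6, -0.3]
grip_width: 52.2
```

```bash
python3 -m creep '[[[0,0,-2],[0,0,0]],[[0,0,-4],[0,0,0]],[[0,0,-4],[0,0,0]],[[0,0,-3],[0,0,0]],[[0,0,0],[0,0,-8.2]],[[2.02,4.76,0],[0,0,0]],[[2.02,4.76,0],[0,0,0]],[[2.02,4.76,0],[0,0,0]],[[2.02,4.76,0],[0,0,0]],[[2.02,4.76,0],[0,0,0]],[[0,0,0],[0,0,0]],[[0,0,0],[0,0,0]],[[0,0,0],[0,0,0]],[[0,0,0],[0,0,0]]]'| egrep 'time|posi|force|grip'
python3 -c "
from h import *
im,C,st=shot('wrist','d2')
plan(668.7,-40.6,58,98.63)
cv2.imwrite('pics/z6.png',cv2.resize(im[150:280,250:390,::-1],None,fx=4.5,fy=4.5,interpolation=2))"
```

```text
time: 51.9
position: [668.0, -41.6, 108.6]
wrist_force: [-0.2, -0.4, -0.7]
grip_width: 52.7
t 51.95 pos [668.2 -41.4 108.6] yaw 98.6 zax [ 3.e-04 -4.e-04 -1.e+00] q [ 0.37  0.54 -0.56  1.66  0.33  1.04 -0.14] F [ 0.4  0.9 -0.3] w 52.5
turn tool z deg (half-turn alt) -0.03 179.97
after turn, shift cm: [0.072 0.065 5.06 ]
tilt fix rotvec tool deg [0.01 0.02 0.  ]
```

View pics/z6.png

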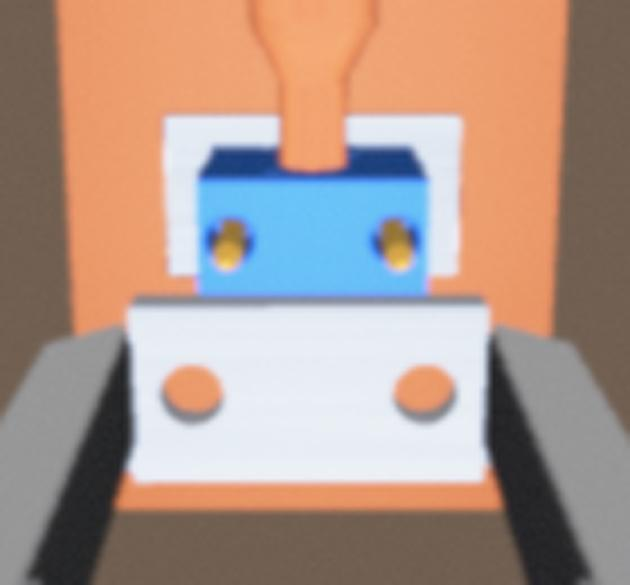

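```bash
python3 -c "
from h import *
c=viewer.calibration('wrist');T=c['tool_from_camera'];C=(c['K'],T[:3,:3],T[:3,3])
f=lambda u,v:[250+(u+.5)/4.5-.5,150+(v+.5)/4.5-.5]
q=ray(C,[f(226,262),f(400,262)],108.6-71.5);print(q.mean(0))
q=ray(C,[f(233,225),f(393,225)],108.6-56);print('base',q.mean(0))
q=ray(C,[f(199,179),f(428,179),f(427,296),f(199,296)],108.6-56);print('blk',q,q.mean(0))
q=ray(C,[f(192,393),f(424,393)],-25.5);print('hole',q.mean(0))
q=ray(C,[f(130,304),f(486,304),f(484,482),f(131,482)],-27.7);print(q,q.mean(0))"
```

```text
[ 0.72857192  1.38532002 37.1       ]
base [ 4.16508942  1.4279726  52.6       ]
blk [[ 14.06698522 -22.27213549  52.6       ]
 [ 14.06355928  25.32115346  52.6       ]
 [-11.49350774  25.71589429  52.6       ]
 [-11.49207443 -22.83912554  52.6       ]] [ 1.28624058  1.48144668 52.6       ]
hole [ -1.03756201   0.45096092 -25.5       ]
[[ 13.83061411 -25.54192914 -27.7       ]
 [ 13.82923415  26.45529784 -27.7       ]
 [-14.61127005  27.15908159 -27.7       ]
 [-14.61354584 -26.41508515 -27.7       ]] [ -0.39124191   0.41434129 -27.7       ]
```

```bash
python3 -m creep '[[[0.12,0.09,0],[0,0,0]],[[0,0,2.5],[0,0,0]],[[0,0,2.5],[0,0,0]],[[0,0,0],[0,0,0]],[[0,0,0],[0,0,0]],[[0,0,0],[0,0,0]],[[0,0,0],[0,0,0]]]'| egrep 'time|posi|force|grip'
python3 -c "
from h import *
im,C,st=shot('wrist','d3')
plan(668.9,-40.0,34.3,98.63)
cv2.imwrite('pics/z6.png',cv2.resize(im[150:280,250:390,::-1],None,fx=4.5,fy=4.5,interpolation=2))"
```

```text
time: 52.82
position: [669.6, -39.3, 59.1]
wrist_force: [-0.2, 0.6, -0.6]
grip_width: 52.2
t 52.88 pos [669.5 -39.3  58.9] yaw 98.66 zax [ 8.e-04 -1.e-04 -1.e+00] q [ 0.35  0.6  -0.54  1.69  0.36  0.96 -0.17] F [ 1.1  0.3 -1.1] w 52.2
turn tool z deg (half-turn alt) 0.03 -179.97
after turn, shift cm: [-0.059 -0.067  2.462]
tilt fix rotvec tool deg [0.04 0.01 0.  ]
```

View pics/z6.png

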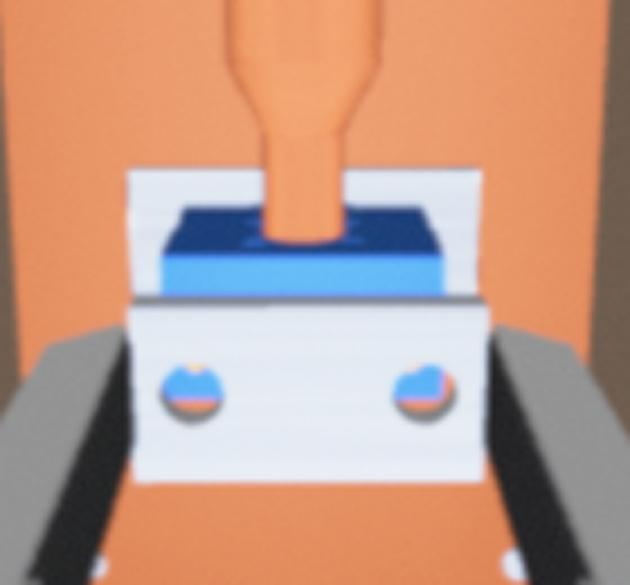

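```bash
python3 -m creep '[[[-0.06,-0.07,0],[0,0,0]],[[0,0,0],[0,0,0]],[[0,0,0.7],[0,0,0]],[[0,0,0.6],[0,0,0]],[[0,0,0],[0,0,0]],[[0,0,0],[0,0,0]],[[0,0,0],[0,0,0]]]'| egrep 'time|posi|force|grip'
python3 -c "
from h import *
im,C,st=shot('wrist','d4')
plan(668.9,-40.0,34.3,98.63)
cv2.imwrite('pics/z6.png',cv2.resize(im[150:280,250:390,::-1],None,fx=4.5,fy=4.5,interpolation=2))"
```

```text
time: 53.75
position: [668.7, -39.9, 45.5]
wrist_force: [0.3, 0.2, -0.3]
grip_width: 52.0
t 53.8 pos [668.7 -39.9  45.5] yaw 98.66 zax [ 3.e-04  0.e+00 -1.e+00] q [ 0.35  0.61 -0.54  1.7   0.37  0.94 -0.18] F [ 0.7  0.  -0.5] w 52.3
turn tool z deg (half-turn alt) 0.03 -179.97
after turn, shift cm: [-0.008  0.02   1.119]
tilt fix rotvec tool deg [0.02 0.   0.  ]
```

View pics/z6.png

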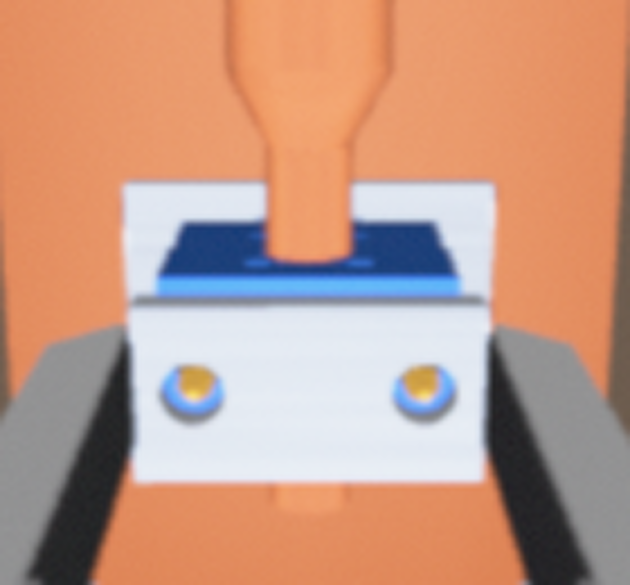

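```bash
python3 -m creep '[[[0,0.01,0.6],[0,0,0]],[[0,0,0.35],[0,0,0]],[[0,0,0],[0,0,0]],[[0,0,0],[0,0,0]]]'| egrep 'posi|force'
python3 -m creep '[[[0,0,0.1],[0,0,0]],[[0,0,0],[0,0,0]],[[0,0,0],[0,0,0]]]'| egrep 'posi|force'
```

```text
position: [668.7, -39.9, 35.8]
wrist_force: [0.9, -0.5, -0.5]
position: [668.7, -40.0, 34.9]
wrist_force: [0.7, 0.6, -1.4]
```

```bash
python3 -m creep '[[[0,0,0.1],[0,0,0]],[[0,0,0],[0,0,0]],[[0,0,0],[0,0,0]]]'| egrep 'posi|force'
python3 -m creep '[[[0,0,0.05],[0,0,0]],[[0,0,0],[0,0,0]]]'| egrep 'posi|force'
```

```text
position: [668.8, -40.0, 34.3]
wrist_force: [-2.3, 0.5, 6.5]
position: [668.8, -39.9, 34.3]
wrist_force: [-4.7, -0.5, 13.0]
```

Seated at the predicted height. Release, retreat, and check.

```bash
python3 -m creep '[[[0,0,0],[0,0,0]],[[0,0,0],[0,0,0]],[[0,0,0],[0,0,0]]]' 0.4 25 | egrep 'posi|force|grip'
python3 -m creep '[[[0,0,-2],[0,0,0]],[[0,0,-5],[0,0,0]],[[0,0,-5],[0,0,0]],[[-3,0,0],[0,0,0]],[[-3,0,0],[0,0,0]],[[-1,0,0],[0,0,0]],[[0,0,0],[0,0,0]],[[0,0,0],[0,0,0]],[[0,0,0],[0,0,0]]]'| egrep 'time|posi|force|grip'
python3 -c "
from h import *
im,C,st=shot('wrist','f1'); np.save('f1.npy',np.r_[C[1].ravel(),C[2]])
a=im[20:260,230:410,::-1]; cv2.imwrite('pics/f1c.png',cv2.resize(a,None,fx=2.5,fy=2.5,interpolation=2))
im,C,st=shot('scene','f1s'); cv2.imwrite('pics/f1sc.png',cv2.resize(im[180:290,260:430,::-1],None,fx=4.5,fy=4.5,interpolation=2))"
```

```text
position: [668.6, -40.0, 33.2]
wrist_force: [-0.6, -1.0, -0.1]
grip_width: 65.7
time: 56.8
position: [679.2, -107.8, 153.4]
wrist_force: [-0.6, 0.4, -0.2]
grip_width: 66.0
```

View pics/f1c.png

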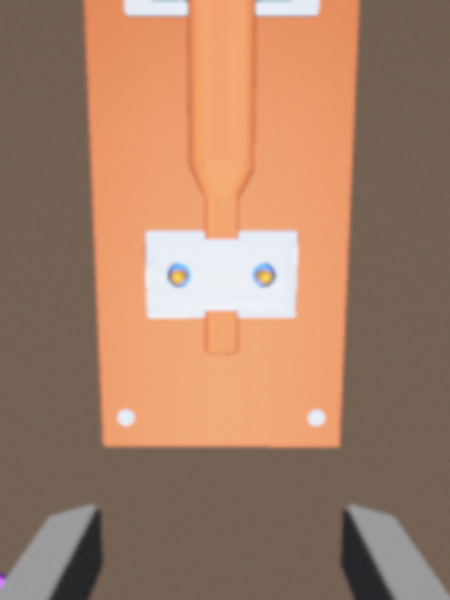

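View pics/f1sc.png

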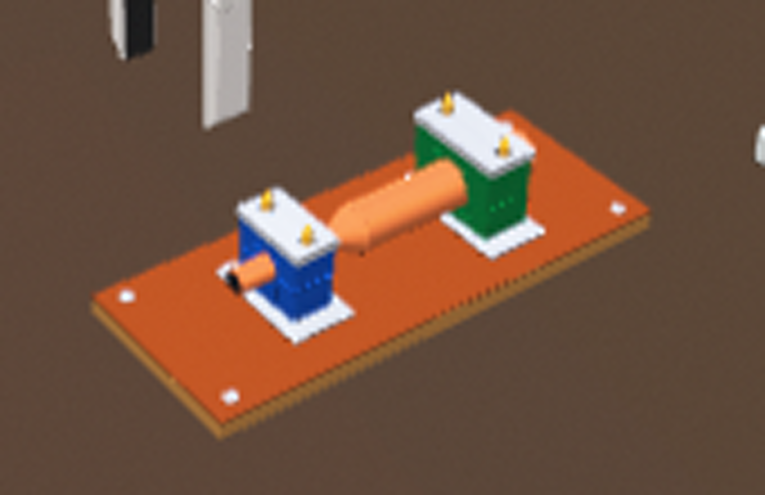

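```bash
python3 -c "
from h import *
C=C_of('f1.npy'); d=np.array([.1495,-.9888])
f=lambda u,v:[230+(u+.5)/2.5-.5,20+(v+.5)/2.5-.5]
for z in (38,45):
  e=ray(C,f(222,354),z)[0,:2]; print(z,e,(e-[669.4,-40.6])@d-13)
t=ray(C,[f(178,275),f(264,275)],72);print(t.mean(0))
im,C,st=shot('top','f1t'); a=im[80:300,130:480,::-1]; cv2.imwrite('pics/f1tc.png',cv2.resize(a,None,fx=2.2,fy=2.2,interpolation=2))"
```

```text
38 [675.10552177 -75.68929655] 22.549271933780588
45 [674.96577136 -74.81315079] 21.662046319366972
[669.29507916 -40.68587829  72.        ]
```

View pics/f1tc.png

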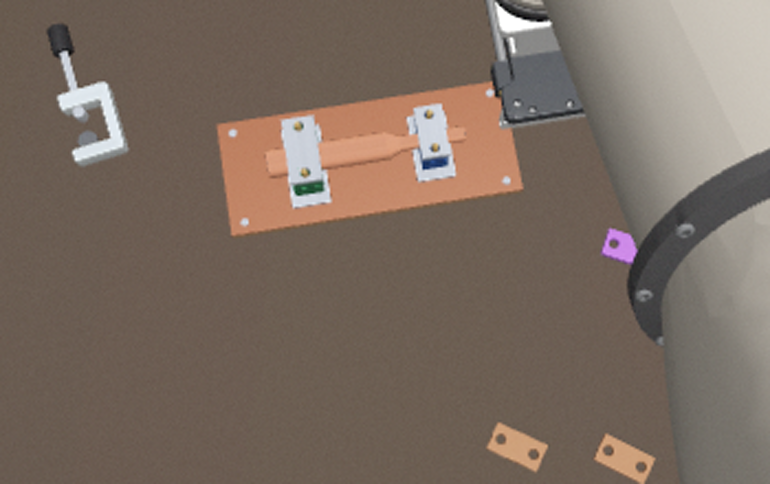

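```bash
python3 -c "
from workcell import r
print(r.read_state()['time'],r.close_job())"
```

```text
the job is handed in; nothing more can be done
56.95 None
```

The copper line lies in both clamps, thick part in green and thin part in blue. Each clamp is closed with its own top half and its own steel cover plate. I handed the job in at 57 s of the 128 s allowed; no verdict is reported.

**Seating:** each of the four parts met resistance within about 0.3 mm of its calculated home height, at 5–14 N. In the last pictures all four stud tips stand through the cover holes and both plates lie flat on their top halves.

**Overhang:** the line sticks out about 20–21 mm beyond the green clamp and about 22 mm beyond the blue one. The green figure was taken while placing the line, before its top went on. The blue figure was taken at the end.

**Failed first grasp:** the real fingertips end about 23 mm short of the reported TCP. My first grasp therefore closed just above the line, without moving it. I touched the bench with the closed fingers to measure the offset (force rose to 39 N) and corrected for it from then on.

**Everything else:** I never reached for the spanner, cutter, nut dish or brown and purple look-alikes. In the final top picture the cutter and the brown plates are in place. The arm hides the spanner and dish there, so I did not re-check those two at the end.

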